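# Set and lock the hole punch's guide

## Robot

A 6-joint arm with a two-finger parallel gripper is mounted at the origin on the work surface. World frame = base frame: x ahead of the robot, y to its left, z up, the work surface at z = 0. Lengths are in m, angles in rad, forces in N, time in s.
With the tool pointing down it reaches from about 0.35 to 0.775 m from the base axis. Payload 7.3 kg.
Tool frame: the origin (TCP) lies midway between the tips of the shut fingers; the grasp point (between the pads) lies 19 mm behind it (robot.grasp_offset is the z of the grasp point in the tool frame, in m); z points along the fingers, y is the direction in which the jaws open and shut (so a half turn about z gives the same grasp; the last joint's range is limited). The gripper opens to 92 mm and grips with 3 to 60 N. Pads are 19 mm wide; open, the fingers measure 130 mm over their backs; the gripper's body (75 mm by 190 mm) begins 47 mm behind the grasp point.
Start: joints at [-0.146, 0.342, 1.524, -0, 1.275, -0.146], TCP at [0.525, 0, 0.201] pointing down, gripper open.
Joint ranges: [-2.53, 2.53], [-0.77, 2.02], [0.04, 2.7], [-1, 4.14], [0.28, 2.66], [-3.11, 3.11]. Speed limits (rad/s): [2.57, 2.57, 3.14, 3.14, 3.14, 3.14].

## Interface

Orientations are given as [roll, pitch, yaw] about the fixed x, y, z axes, in that order (R = Rz(yaw) Ry(pitch) Rx(roll)).
In Python, from cell import observe, imaging, workorder, robot gives the robot as it stands. The module is installed in compiled form; this text tells all that it offers.
- The arm moves only by the tool send_rows, never from a script. Its argument "series" is a list of rows, each a list of 7 numbers: the shift along the tool's x, y, z in m, then the turn, a rotation vector about the tool's x, y, z in rad, then the closure, from 0 (fully open) to 1 (shut). A call has 1 to 5 rows; each row shifts and turns the commanded pose from where the row before left it, along the tool's axes as they then stand; what a row does not reach is not made up. A row lasts 1/12 s, in which the tool goes at most 41.7 mm and 7.16 degrees, less where a joint would pass 70% of its speed; a pose out of reach is approached as far as the arm can. A call is refused whole if a number of a shift passes 0.0417 or a number of a turn 0.125, either way. A call with a gripper value outside its range is refused whole. The fingers move at their own pace and stop on an object; "newtons" is the grip in N (left out, the last holds). Time passes only in rows, so rows that do not move let the fingers close. It gives the time, the measured TCP pose, the force and the opening at its end, in the units of the state.
- observe(): the state, without advancing time (a new reading comes with each control period).
- imaging.read_camera(name): name is "scene" or "side" or "wrist"; returns a dict with "color" (384x512x3 uint8, red, green, blue), "range_z" (384x512 float32, m along the optical axis (not along the pixel's ray), 0 where there is no reading), "vfov" (degrees; the focal length in pixels is half the picture's height over the tangent of half this angle, whatever the lens; pixels are square), "cx", "cy" (the principal point, pixels), "T" (4x4, takes a point from camera to world coordinates). Camera axes: x right, y down, z forward; pixel columns grow to the right and rows downward; lengths in m; the calibration is good to about 2 mm. A picture is of the moment at which its call begins.
- workorder.hand_in(): hands the job in, once; it reports no verdict.
The state is a dict: "time": time; "qpos": joint angles; "qvel": joint speeds; "joint_efforts": joint torques, N m; "tool_pos": TCP position; "tool_rot": TCP orientation; "contact_force": force on the tool from outside, world axes, zero at the start; "torque": the same for the moment, N m; "opening": finger opening in m.
Only numpy, scipy, OpenCV 4.12 (cv2) and the standard library are available. Lean on these libraries where they do the work, as an engineer would, in place of code of your own. Each camera call takes 0.05 s, during which the arm holds its last target.

## Task

With a fingertip, push the hole punch's aluminium side guide all the way out against its red end stop; then lock it there by nudging the wings of its loose orange wing screw round clockwise, stroke after stroke, until it is tight, the guide still against the stop. Leave the punch standing where it is, do not lift it, and do not pick up or knock aside the other things on the desk.

Things in the scene. Friction and masses are not known exactly. Their poses are not given: they have to be found in the camera images.
- punch: desk hole punch with a side guide, loose on the desk on grippy feet, about 3.5 kg in all. Light grey base plate 140 (its x) x 320 (its y) x 12 mm; origin at the centre of its underside, z up. A blue punch head with a black lever, 70 mm wide and up to 86 mm tall, stands at its -y end (y -150 to -80 mm). A red end stop, 26 mm high above the desk, stands across its +y end (y +150 to +158 mm). Between them the aluminium guide slides along the punch's y
- guide (a joint): aluminium guide: metres slid towards the punch's +y, 0 to 0.060 (against the red stop); starts 25 to 55 mm short of it. About 9 N of friction; stays where left, yet a hard push on a wing towards -y drags it off the stop. Foot 84 (y) x 110 mm (x), top 28 mm above the desk, centred under the screw; upright fence on the side of the punch head: 4 mm plate, 110 mm wide (x), top 70 mm above the desk
- fence_face (a point): middle of the fence's face that looks to the punch head (to the punch's -y), 52 mm above the desk and 46 mm from the screw's axis; axes as the punch's. Pushing here moves the guide towards its stop; 75 mm or more is free between it and the head
- wing_screw (a joint): orange wing screw standing on the guide, axis vertical: radians turned clockwise (seen from above); 0 fully loose, 8.0 tight against a hard stop. Starts 1 to 3, so it needs 5 to 7 rad more. It turns with about 0.04 N m of friction, stays where it is left and does not sink noticeably. The fence, 42 mm from the axis, keeps a finger from going all the way round
- screw_top (a point): centre of the top of the screw's hub, on its axis, 64 mm above the desk; the hub is 20 mm across. Its x axis points along the wing that ends at wing_tip
- wing_tip (a point): outer end of one wing, 36 mm from the axis, 49 mm above the desk. The two wings are opposite each other, each a flat upright blade 7 mm thick, reaching from the hub to 36 mm from the axis, from 36 to 62 mm above the desk
- stamp: wooden rubber stamp standing upright, foot 38 mm across, 68 mm tall, beside the punch; origin under its centre
- glue: yellow glue stick standing upright, 28 mm across, 80 mm tall, beside the punch; origin under its centre
- mug: white mug, 80 mm across, 95 mm tall; origin under its centre
- stapler: red and black stapler, 140 x 36 mm, about 60 mm tall; origin under its centre
- calculator: grey desk calculator, 120 x 80 x 15 mm; origin under its centre
- drive: black external hard drive, 80 x 115 x 18 mm; origin under its centre

How it is judged:
By the outcome, as a careful person would: the job done as asked, in the order asked, and still so for the second after the job is handed in, with the robot touching nothing.
It also fails if it takes over 67 s, if anything falls off the work surface, if the arm or the gripper's body presses on something with over 40 N, if the wrist force passes 120 N, or if a joint passes its speed limit or range.

## Working session

There is one attempt and no reset: what is moved stays moved. The work goes in short steps, Python scripts to look and compute and a tool call to move; the robot and the scene stay as the last step left them, time stands still between calls to the robot, and variables do not carry over. Pictures are saved under pics/ and viewed, and the job is handed in when it is done.

Besides the shell and the picture viewer there is one more tool, called after "Call:" as name([rows], argument=value, ...), one row to a line, values as JSON. send_rows: Moves the arm, as the interface text tells. Its arguments: {"type":"object","properties":{"series":{"type":"array","items":{"type":"array","items":{"type":"number"}}},"newtons":{"type":"number"}},"required":["series"]}

```bash
ls; mkdir -p pics
cat > h.py <<'E'
import numpy as np, cv2
from cell import observe, imaging, workorder, robot
def cam(n):
    c=imaging.read_camera(n); c['f']=c['color'].shape[0]/2/np.tan(np.radians(c['vfov'])/2); return c
def save(c,name,s=1.5):
    cv2.imwrite('pics/'+name,cv2.resize(c['color'][:,:,::-1],None,fx=s,fy=s))
def cloud(c):
    z=c['range_z']; v,u=np.indices(z.shape)
    p=np.stack([(u-c['cx'])*z/c['f'],(v-c['cy'])*z/c['f'],z],-1)
    return p@c['T'][:3,:3].T+c['T'][:3,3]
def ray(c,u,v,h):
    d=c['T'][:3,:3]@np.array([(u-c['cx'])/c['f'],(v-c['cy'])/c['f'],1]); o=c['T'][:3,3]
    return o+d*(h-o[2])/d[2]
E
python3 - <<'E'
from h import *
for n in ['scene','side','wrist']:
    c=cam(n); save(c,n+'0.png'); np.save(n+'0.npy',c,allow_pickle=True); print(n,c['vfov'],c['T'].round(3).tolist())
s=observe(); print(s)
E
```

```text
pics
scene 56.24650858494295 [[-0.218, 0.657, -0.722, 1.281], [0.976, 0.145, -0.163, 0.165], [-0.003, -0.74, -0.672, 0.704], [0.0, 0.0, 0.0, 1.0]]
side 46.53081699552905 [[0.874, -0.355, 0.332, 0.213], [-0.486, -0.65, 0.584, -0.629], [0.009, -0.672, -0.741, 0.93], [0.0, 0.0, 0.0, 1.0]]
wrist 61.04481930419625 [[1.0, 0.001, -0.001, 0.525], [0.001, -0.954, -0.301, 0.08], [-0.002, 0.301, -0.954, 0.384], [0.0, 0.0, 0.0, 1.0]]
{'time': 0.15, 'qpos': array([-1.46013090e-01,  3.42602599e-01,  1.52476466e+00, -1.88049840e-05,
        1.27537657e+00, -1.45989349e-01]), 'qvel': array([ 0.00072357, -0.00314043, -0.00107784, -0.00124432,  0.00070468,
        0.00027986]), 'joint_efforts': array([ 7.52666965e-04, -4.31470585e+01, -2.44352603e+01,  7.18239485e-02,
        5.38185902e-02, -1.32920518e-04]), 'tool_pos': array([5.24687175e-01, 5.51411443e-05, 2.00595392e-01]), 'tool_rot': array([-3.14045111e+00, -1.49670427e-04,  1.57077799e+00]), 'contact_force': array([-0.30739987,  0.30092783, -0.57174404]), 'torque': array([-0.03680697, -0.03721215,  0.02390534]), 'opening': 0.09196816181292664}
```

View pics/scene0.png

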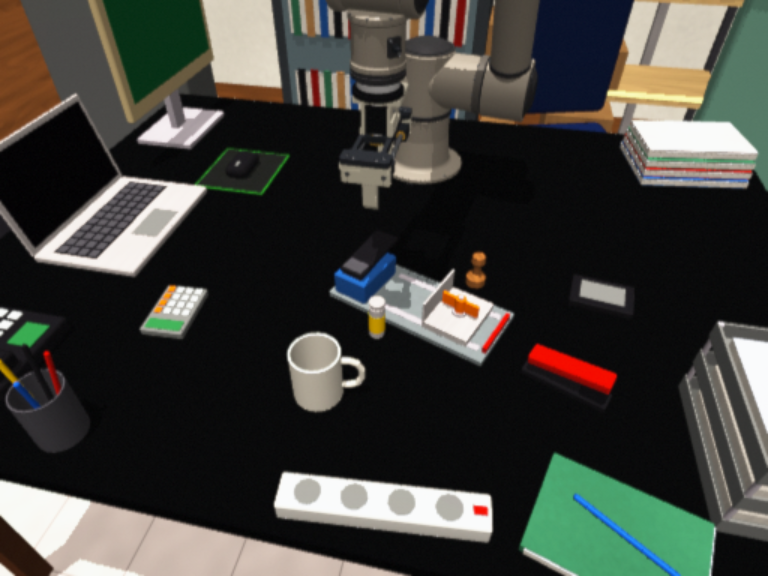

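View pics/side0.png

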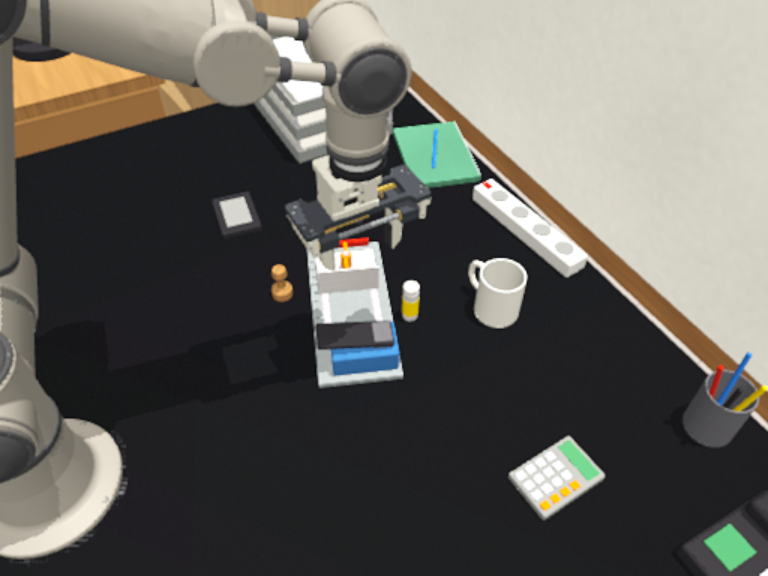

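View pics/wrist0.png

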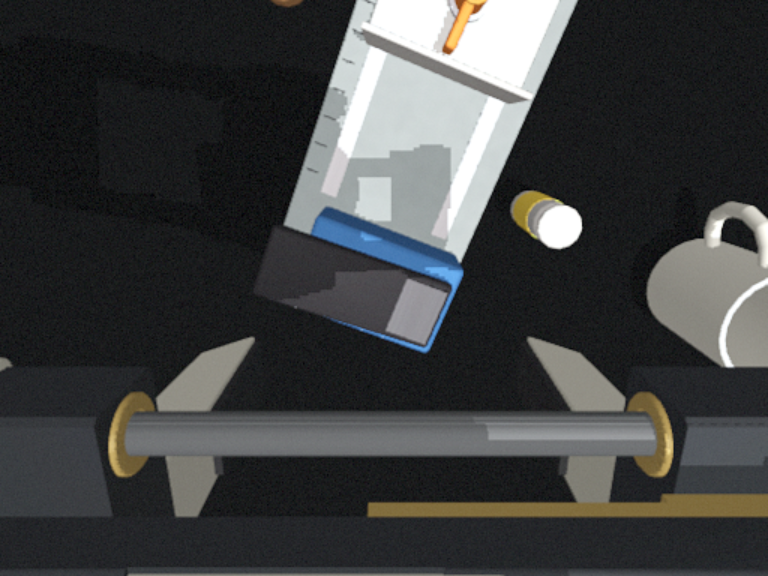

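```bash
cat > meas.py <<'E'
from h import *
def meas(c,roi=True):
    P=cloud(c); hsv=cv2.cvtColor(c['color'],cv2.COLOR_RGB2HSV); h,s,v=[hsv[...,i].astype(int) for i in range(3)]
    ok=(c['range_z']>0)&(np.hypot(P[...,0]-.53,P[...,1]-.2)<.35)&(P[...,2]<.12)
    out={}
    for n,m in dict(orange=(h>8)&(h<18)&(s>200)&(v>130),red=((h<5)|(h>175))&(s>180)&(v>100),blue=(h>100)&(h<115)&(s>150)&(v>80)).items():
        out[n]=(P[m&ok],np.argwhere(m&ok))
    return P,ok,out
E
python3 - <<'E'
from meas import *
for n in ['scene','side','wrist']:
    c=np.load(n+'0.npy',allow_pickle=True).item()
    P,ok,o=meas(c)
    for k,(p,px) in o.items():
        if len(p)<5: continue
        print(n,k,len(p),'med',np.median(p,0).round(4),'lo',p.min(0).round(3),'hi',p.max(0).round(3))
        if k=='blue':
            q=p[(p[:,2]>.02)]; print('  blue rect',cv2.minAreaRect(q[:,:2].astype(np.float32)))
        if k=='red':
            q=p[(p[:,2]>.02)&(p[:,2]<.03)]
            if len(q)>3:print('  red rect',cv2.minAreaRect(q[:,:2].astype(np.float32)))
        if k=='orange':
            q=p[(p[:,2]>.055)&(p[:,2]<.068)]
            if len(q)>3:print('  or rect',len(q),cv2.minAreaRect(q[:,:2].astype(np.float32)),q[:,2].max())
    m=ok&(P[...,2]>.022)&(P[...,2]<.034); q=P[m][:,:2].astype(np.float32)
    m2=ok&(P[...,2]>.005)
    print(n,'foot',m.sum(),cv2.minAreaRect(q) if len(q)>3 else '')
    # fence: high z points 0.06-.075 light grey
    hsv=cv2.cvtColor(c['color'],cv2.COLOR_RGB2HSV)
    m=ok&(P[...,2]>.045)&(P[...,2]<.076)&(hsv[...,1]<40)&(hsv[...,2]>120); 
    import collections
    nn,lab,st,ce=cv2.connectedComponentsWithStats(m.astype(np.uint8))
    for i in range(1,nn):
        if st[i,4]>30:
            q=P[lab==i]; print('  grey comp',st[i],np.median(q,0).round(3),cv2.minAreaRect(q[:,:2].astype(np.float32)))
E
```

```text
scene orange 166 med [0.5843 0.1602 0.0525] lo [0.562 0.127 0.039] hi [0.594 0.191 0.064]
  or rect 68 ((0.5809860825538635, 0.15809008479118347), (0.07038847357034683, 0.011536190286278725), 65.09635162353516) 0.06443574656092499
scene red 959 med [0.6828 0.34   0.0505] lo [ 0.558  0.209 -0.003] hi [0.722 0.43  0.062]
  red rect ((0.6050814986228943, 0.22789081931114197), (0.008191083557903767, 0.10089302062988281), 67.9766616821289)
scene blue 596 med [ 0.5559 -0.013   0.0497] lo [ 0.469 -0.098 -0.003] hi [0.579 0.024 0.072]
  blue rect ((0.5174445509910583, -0.02698267251253128), (0.07230956852436066, 0.11193282902240753), 68.71664428710938)
scene foot 1242 ((0.5998608469963074, 0.20914015173912048), (0.3121258020401001, 0.6063951849937439), 11.66511058807373)
  grey comp [282 180  21  30  68] [0.569 0.117 0.068] ((0.5623206496238708, 0.11863376945257187), (0.005101687274873257, 0.10880322009325027), 68.4587173461914)
  grey comp [246 203  11   8  60] [0.643 0.025 0.066] ((0.6401923298835754, 0.02385553903877735), (0.013703295029699802, 0.025811731815338135), 14.234804153442383)
 
[... 2618 characters left out ...]
896428585052), 68.88622283935547)
  grey comp [352 134  24  27 177] [0.621 0.027 0.067] ((0.6242850422859192, 0.021500244736671448), (0.027190731838345528, 0.013334233313798904), 71.2966537475586)
  grey comp [486 135  26  31 300] [0.761 0.024 0.065] ((0.7633785605430603, 0.017937611788511276), (0.008428034372627735, 0.024620605632662773), 11.512384414672852)
  grey comp [ 452  168   55   71 1369] [ 0.742 -0.027  0.061] ((0.7528694272041321, -0.032631393522024155), (0.07631301879882812, 0.03028707392513752), 62.28524398803711)
  grey comp [257 186  41  44 801] [ 0.541 -0.039  0.075] ((0.5413517951965332, -0.039962828159332275), (0.041151076555252075, 0.029269808903336525), 68.61748504638672)
```

Call:
send_rows([
  [0,0,0,0,0,0.1245,1],
  [0,0,0,0,0,0.1245,1],
  [0,0,0,0,0,0.1245,1],
  [0,0,0,0,0,0,1],
  [0,0,0,0,0,0,1],
], newtons=30)

```text
time: 0.57
tool_pos: [0.5249, 0.0, 0.2009]
tool_rot: [-3.141, 0.0, 1.201]
contact_force: [0.3, 0.1, -0.1]
opening: 0.0633
```

```bash
cat > st.py <<'E'
from h import *
yaw=np.radians(68.6); Y=np.array([np.cos(yaw),np.sin(yaw)]); X=np.array([np.sin(yaw),-np.cos(yaw)])
F=np.array([.5603,.1175])  # initial fence centre
S=F+.044*Y                 # initial screw axis
def st(ref=S,lab='rel screw0'):
    s=observe(); p=s['tool_pos']; d=p[:2]-ref; f=s['contact_force']
    print('t %.2f'%s['time'],'tcp',p.round(4),'yaw',s['tool_rot'].round(4),lab,'x %.1f y %.1f mm'%(d@X*1e3,d@Y*1e3),'F px %.1f py %.1f z %.1f'%(f[:2]@X,f[:2]@Y,f[2]),'open',round(s['opening'],4))
if __name__=='__main__': st()
E
python3 st.py
python3 - <<'E'
from h import *
c=cam('wrist'); save(c,'w1.png'); c=cam('scene'); save(c,'s1.png')
cv2.imwrite('pics/s1z.png',cv2.resize(c['color'][90:250,200:360,::-1],None,fx=4,fy=4,interpolation=cv2.INTER_CUBIC)[:600])
E
```

```text
t 0.57 tcp [0.5249 0.     0.2009] yaw [-3.1411e+00  1.0000e-04  1.2011e+00] rel screw0 x 9.9 y -166.3 mm F px 0.2 py 0.2 z -0.1 open 0.0633
```

View pics/w1.png

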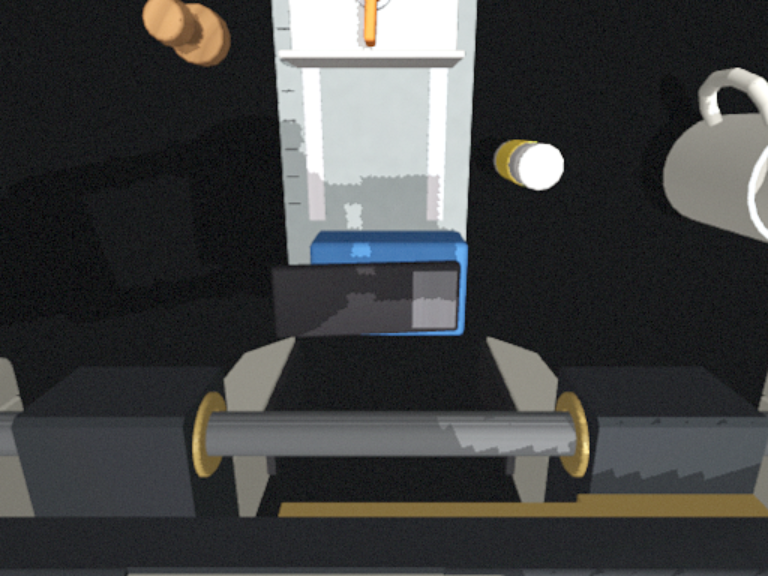

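View pics/s1z.png

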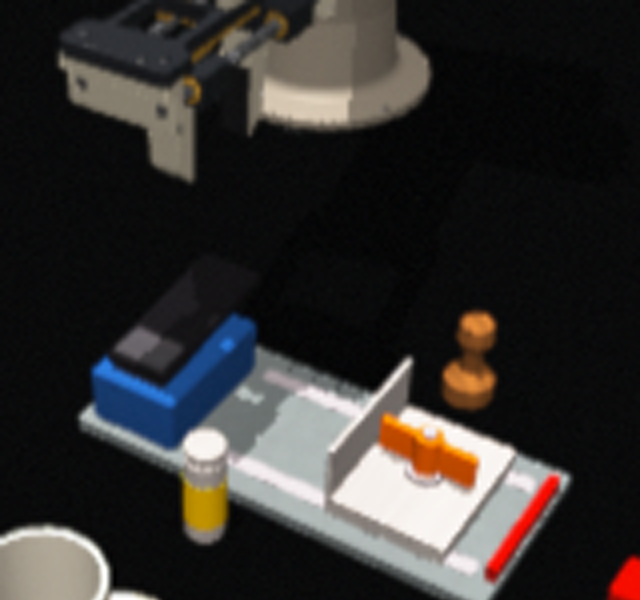

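Call:
send_rows([
  [0.0235,-0.0025,0,0,0,0.0035,1],
  [0.0235,-0.0025,0,0,0,0,1],
  [0.0235,-0.0025,0,0,0,0,1],
  [0.0235,-0.0025,0.02,0,0,0,1],
  [0,0,0.025,0,0,0,1],
])

```text
time: 1.08
tool_pos: [0.5525, 0.0947, 0.1575]
tool_rot: [3.137, -0.004, 1.199]
contact_force: [-0.8, -0.4, -0.4]
opening: 0.0217
```

```bash
python3 st.py
python3 - <<'E'
from h import *
from st import *
c=cam('scene'); save(c,'s2.png')
cv2.imwrite('pics/s2z.png',cv2.resize(c['color'][90:250,200:360,::-1],None,fx=3.7,fy=3.7,interpolation=cv2.INTER_CUBIC))
t=observe()['tool_pos']
for n in ['scene','side']:
    c=cam(n); P=cloud(c).reshape(-1,3); d=P-t; q=np.c_[d[:,:2]@X,d[:,:2]@Y,d[:,2]]
    for lo in np.arange(-.003,.075,.006):
        m=(abs(q[:,0])<.1)&(abs(q[:,1])<.06)&(q[:,2]>lo)&(q[:,2]<lo+.006)
        if m.sum()>2: print(n,round(lo,3),m.sum(),q[m].min(0).round(3),q[m].max(0).round(3))
E
```

```text
t 1.08 tcp [0.5525 0.0947 0.1575] yaw [ 3.1366 -0.0037  1.1992] rel screw0 x 1.0 y -68.1 mm F px -0.6 py -0.7 z -0.4 open 0.0217
scene 0.021 4 [-0.01  -0.006  0.025] [0.014 0.011 0.027]
scene 0.027 18 [-0.015 -0.01   0.027] [0.022 0.012 0.033]
scene 0.033 20 [-0.023 -0.009  0.033] [0.027 0.013 0.039]
scene 0.039 25 [-0.023 -0.004  0.039] [0.029 0.012 0.045]
scene 0.045 22 [-0.02   0.002  0.045] [0.028 0.012 0.051]
scene 0.051 22 [-0.02   0.002  0.051] [0.028 0.012 0.057]
scene 0.057 8 [-0.009  0.011  0.057] [0.03  0.012 0.062]
scene 0.063 7 [0.017 0.01  0.063] [0.03  0.012 0.069]
scene 0.069 5 [0.018 0.011 0.069] [0.026 0.012 0.073]
side 0.027 10 [-0.012 -0.014  0.029] [0.012 0.01  0.033]
side 0.033 17 [-0.017 -0.014  0.034] [0.022 0.007 0.039]
side 0.039 30 [-0.021 -0.014  0.039] [0.025 0.005 0.045]
side 0.045 28 [-0.021 -0.014  0.045] [0.025 0.005 0.051]
side 0.051 25 [-0.021 -0.014  0.051] [0.022 0.001 0.057]
side 0.057 27 [-0.021 -0.015  0.057] [ 0.027 -0.001  0.063]
side 0.063 33 [-0.022 -0.015  0.063] [ 0.027 -0.001  0.069]
side 0.069 34 [-0.022 -0.015  0.069] [ 0.027 -0.002  0.075]
```

View pics/s2z.png

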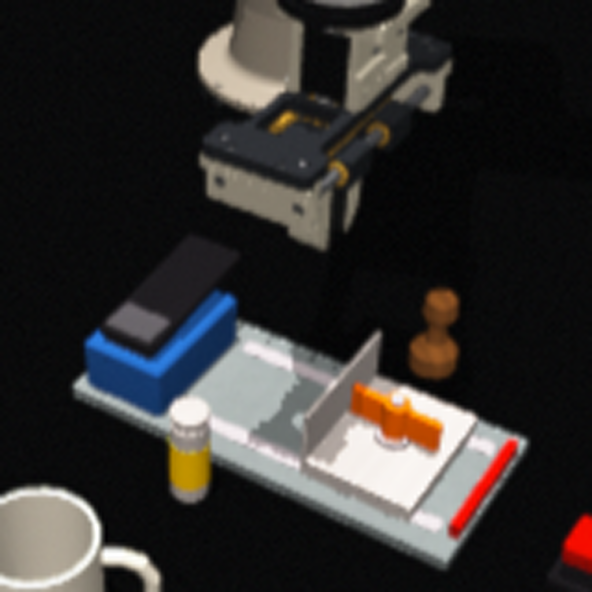

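Call:
send_rows([
  [0,0,0.03,0,0,0,1],
  [0,0,0.03,0,0,0,1],
  [0,0,0.03,0,0,0,1],
  [0,0,0.018,0,0,0,1],
  [0,0,0,0,0,0,1],
])

```text
time: 1.65
tool_pos: [0.5485, 0.0902, 0.0459]
tool_rot: [-3.137, 0.002, 1.194]
contact_force: [-0.3, 0.4, -0.5]
opening: 0.0008
```

```bash
python3 st.py
python3 - <<'E'
from h import *
c=cam('scene')
cv2.imwrite('pics/s3z.png',cv2.resize(c['color'][110:270,200:360,::-1],None,fx=3.7,fy=3.7,interpolation=cv2.INTER_CUBIC))
c=cam('side');save(c,'sd3.png')
c=cam('wrist');save(c,'w3.png')
E
python3 st.py
```

```text
t 1.65 tcp [0.5485 0.0902 0.0459] yaw [-3.1368e+00  2.3000e-03  1.1938e+00] rel screw0 x -1.0 y -73.7 mm F px -0.5 py 0.3 z -0.5 open 0.0008
t 1.80 tcp [0.5518 0.0907 0.0503] yaw [ 3.1385e+00 -1.2000e-03  1.1936e+00] rel screw0 x 1.9 y -72.1 mm F px 0.4 py 0.2 z 0.3 open 0.0006
```

View pics/s3z.png

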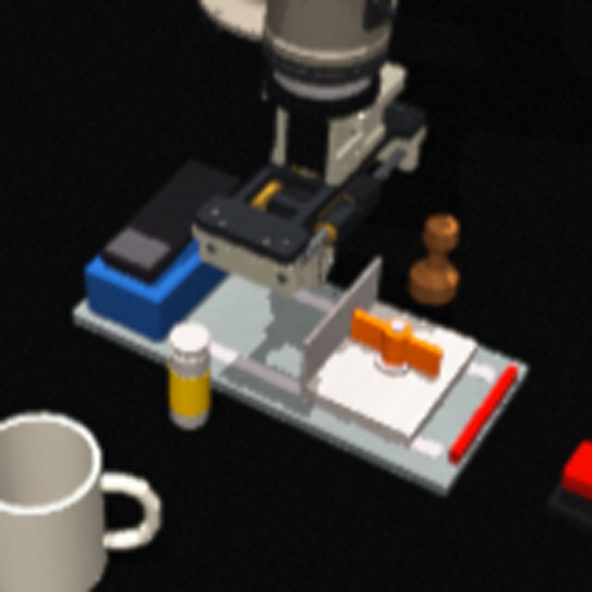

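View pics/w3.png

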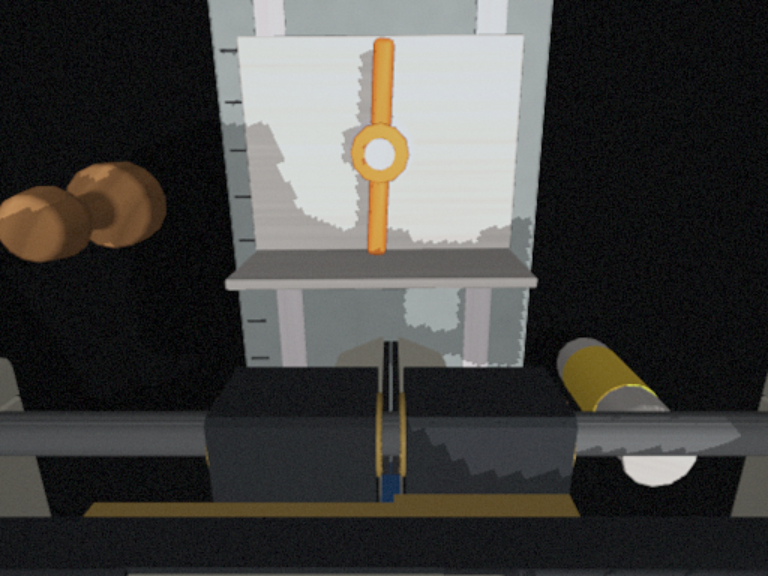

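Call:
send_rows([
  [0.006,-0.001,0,0,0,0,1],
  [0.006,0,0,0,0,0,1],
  [0.004,0,0,0,0,0,1],
  [0.004,0,0,0,0,0,1],
  [0.004,0,0,0,0,0,1],
])

```text
time: 2.22
tool_pos: [0.5585, 0.1145, 0.0486]
tool_rot: [3.141, -0.0, 1.194]
contact_force: [-0.1, 0.1, -0.5]
opening: 0.0004
```

```bash
python3 st.py
```

```text
t 2.22 tcp [0.5585 0.1145 0.0486] yaw [ 3.1408e+00 -3.0000e-04  1.1944e+00] rel screw0 x -0.5 y -47.4 mm F px -0.1 py 0.1 z -0.5 open 0.0004
```

```bash
python3 - <<'E'
from h import *
c=cam('wrist');save(c,'w4.png')
E
python3 st.py
```

```text
t 2.27 tcp [0.5587 0.115  0.0484] yaw [ 3.1409e+00 -6.0000e-04  1.1946e+00] rel screw0 x -0.6 y -46.9 mm F px -0.6 py 0.7 z -0.5 open 0.0006
```

View pics/w4.png

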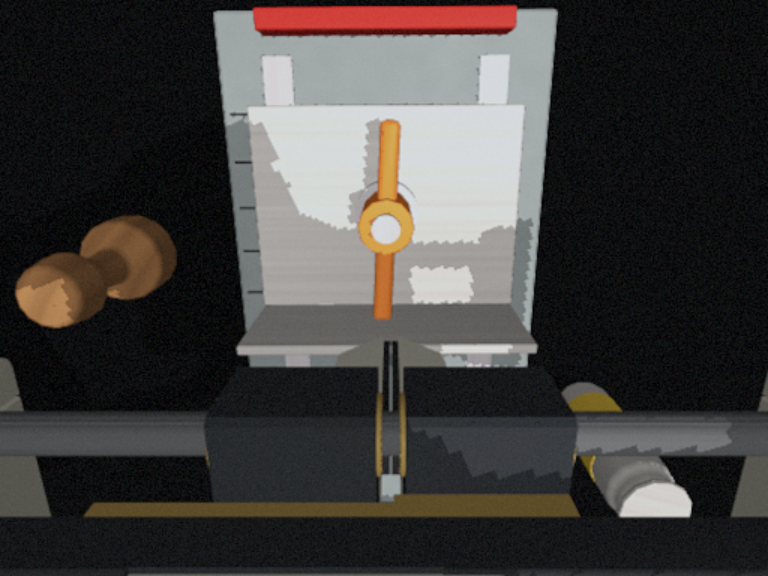

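```bash
cat > wm.py <<'E'
from h import *
from st import *
import sys
# measure from the wrist picture: wing ends etc, relative to screw0 in punch axes
def rel(p): d=np.asarray(p)[:2]-S; return np.array([d@X,d@Y])*1e3
def wing(c):
    hsv=cv2.cvtColor(c['color'],cv2.COLOR_RGB2HSV); h,s,v=[hsv[...,i].astype(int) for i in range(3)]
    m=((h>8)&(h<19)&(s>190)&(v>150)).astype(np.uint8)
    P=cloud(c); m&=((P[...,2]>.03)&(P[...,2]<.075)&(np.hypot(P[...,0]-.6,P[...,1]-.2)<.16)).astype(np.uint8)
    n,l,stt,ce=cv2.connectedComponentsWithStats(m)
    if n<2: return None
    px=np.argwhere(m)[:,::-1]
    pts=np.array([rel(ray(c,u,v,.062)) for u,v in px])
    top=np.array([rel(q) for q in P[m>0] if q[2]>.056])
    return cv2.minAreaRect(pts.astype(np.float32)),cv2.minAreaRect(top.astype(np.float32)) if len(top)>5 else None
E
python3 - <<'E'
from wm import *
c=cam('wrist')
for nm,u,v,h in [('fence top edge',390,347,.07),('fence top far',390,306,.07),('foot far',390,105,.028),('stop near',390,24,.026),('stop far',390,8,.026),('hub',386,229,.064)]:
    print(nm,rel(ray(c,u/1.5,v/1.5,h)).round(1))
print(wing(c))
P=cloud(c)
for v in range(195,245,3): print(v, rel(P[v,260]).round(1),P[v,260,2].round(3))
st()
E
```

```text
fence top edge [ -0.1 -43.3]
fence top far [ -0.1 -27.5]
foot far [ 0.1 40.9]
stop near [ 0.2 69.9]
stop far [ 0.2 75.3]
hub [-1.4 -1.1]
(((-2.717341899871826, -0.4856681823730469), (69.30955505371094, 16.25992774963379), 80.37691497802734), ((-2.7601494789123535, -0.5874671936035156), (69.54838562011719, 16.143640518188477), 80.61381530761719))
195 [ -0.  -25.3] 0.062
198 [ -0.  -27.1] 0.062
201 [ -0.  -29.2] 0.06
204 [ -0.1 -30.7] 0.062
207 [ -0.1 -32.8] 0.061
210 [ -0.1 -34. ] 0.062
213 [ -0.1 -42.9] 0.045
216 [ -0.1 -43.2] 0.049
219 [ -0.1 -42.7] 0.055
222 [ -0.1 -42.9] 0.058
225 [ -0.1 -42.8] 0.063
228 [ -0.1 -38.5] 0.076
231 [ -0.1 -38.7] 0.079
234 [ -0.1 -38.9] 0.082
237 [ -0.1 -38.8] 0.086
240 [ -0.1 -38.6] 0.09
243 [ -0.1 -39.1] 0.092
t 2.32 tcp [0.5584 0.1146 0.0483] yaw [ 3.1412e+00 -3.0000e-04  1.1946e+00] rel screw0 x -0.7 y -47.4 mm F px 0.8 py -1.0 z 0.1 open 0.0004
```

Run:
```python
from h import *
print(robot.grasp_offset,[a for a in dir(robot) if a[0]!='_'])
for n in ['scene','side']:
    c=np.load(n+'0.npy',allow_pickle=True).item(); P=cloud(c)
    q=P[(c['range_z']>0)&(abs(P[...,0]-.525)<.11)&(abs(P[...,1])<.06)&(P[...,2]>.11)&(P[...,2]<.3)]
    print(n,len(q))
    for lo in np.arange(.11,.30,.01):
        m=(q[:,2]>lo)&(q[:,2]<lo+.01)
        if m.sum(): print(round(lo,3),m.sum(),q[m].min(0).round(3),q[m].max(0).round(3))
c=cam('side'); cv2.imwrite('pics/sd4.png',cv2.resize(c['color'][90:270,170:330,::-1],None,fx=3.3,fy=3.3,interpolation=cv2.INTER_CUBIC))
```

```text
-0.0188 ['IKError', 'grasp_offset']
scene 318
0.22 5 [ 0.575 -0.01   0.225] [0.579 0.009 0.229]
0.23 18 [ 0.58 -0.01  0.23] [0.59  0.011 0.24 ]
0.24 32 [ 0.581 -0.009  0.24 ] [0.591 0.011 0.249]
0.25 36 [ 0.582 -0.009  0.25 ] [0.593 0.011 0.26 ]
0.26 39 [ 0.58  -0.011  0.26 ] [0.593 0.011 0.27 ]
0.27 43 [ 0.465 -0.011  0.27 ] [0.593 0.011 0.279]
0.28 11 [ 0.468 -0.012  0.28 ] [0.61  0.014 0.29 ]
0.29 134 [ 0.441 -0.037  0.291] [0.616 0.037 0.3  ]
side 390
0.22 7 [ 0.479 -0.012  0.227] [0.576 0.005 0.23 ]
0.23 47 [ 0.465 -0.014  0.23 ] [0.586 0.005 0.24 ]
0.24 64 [ 0.463 -0.013  0.24 ] [0.59  0.007 0.249]
0.25 69 [ 0.463 -0.013  0.25 ] [0.59  0.006 0.26 ]
0.26 69 [ 0.462 -0.015  0.26 ] [0.591 0.006 0.27 ]
0.27 29 [ 0.463 -0.013  0.27 ] [0.588 0.009 0.279]
0.28 17 [ 0.574 -0.013  0.28 ] [0.582 0.011 0.288]
0.29 88 [ 0.439 -0.039  0.291] [0.612 0.035 0.3  ]
```

View pics/sd4.png

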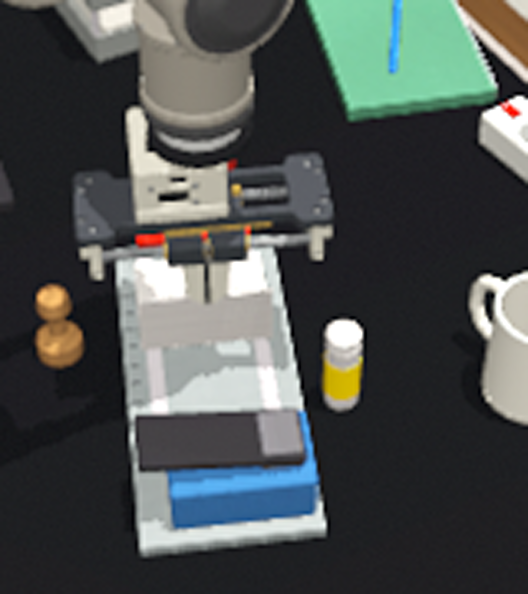

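The finger tips in the depth data end about 25 mm above the reported TCP (z 0.225 against 0.2006, and the gripper body is off by the same amount). The tips are therefore hovering over the fence. I'll back off, go lower and push again.

Call:
send_rows([
  [-0.012,0,0,0,0,0,1],
  [-0.012,0,0,0,0,0,1],
  [0,0,0.014,0,0,0,1],
  [0,0,0.013,0,0,0,1],
  [0,0,0,0,0,0,1],
])

```text
time: 2.78
tool_pos: [0.5471, 0.0899, 0.0191]
tool_rot: [-3.138, 0.002, 1.192]
contact_force: [-0.6, 0.6, 0.1]
opening: 0.0005
```

Run:
```python
from wm import *
st()
t=observe()['tool_pos']
c=cam('side'); cv2.imwrite('pics/sd5.png',cv2.resize(c['color'][90:270,170:330,::-1],None,fx=3.3,fy=3.3,interpolation=cv2.INTER_CUBIC))
P=cloud(c); q=P.reshape(-1,3); r=(q[:,:2]-t[:2]); q=np.c_[r@X,r@Y,q[:,2]]
for lo in np.arange(.03,.12,.006):
    m=(abs(q[:,0])<.018)&(abs(q[:,1])<.016)&(q[:,2]>lo)&(q[:,2]<lo+.006)
    if m.sum(): print(round(lo,3),m.sum(),q[m].min(0).round(3),q[m].max(0).round(3))
```

```text
t 2.78 tcp [0.5471 0.0899 0.0191] yaw [-3.1376e+00  2.0000e-03  1.1924e+00] rel screw0 x -2.2 y -74.5 mm F px -0.8 py 0.4 z 0.1 open 0.0005
0.042 3 [-0.002 -0.01   0.044] [ 0.003 -0.006  0.048]
0.048 14 [-0.007 -0.012  0.049] [ 0.017 -0.006  0.054]
0.054 16 [-0.012 -0.011  0.055] [ 0.017 -0.008  0.06 ]
0.06 17 [-0.015 -0.013  0.061] [ 0.017 -0.006  0.066]
0.066 20 [-0.012 -0.013  0.066] [ 0.017 -0.008  0.072]
0.072 19 [-0.015 -0.013  0.073] [ 0.017 -0.007  0.078]
0.078 24 [-0.014 -0.013  0.078] [ 0.017 -0.007  0.084]
0.084 18 [-0.016 -0.013  0.084] [ 0.017 -0.002  0.09 ]
0.09 4 [ 0.002 -0.011  0.091] [ 0.005 -0.005  0.095]
```

View pics/sd5.png

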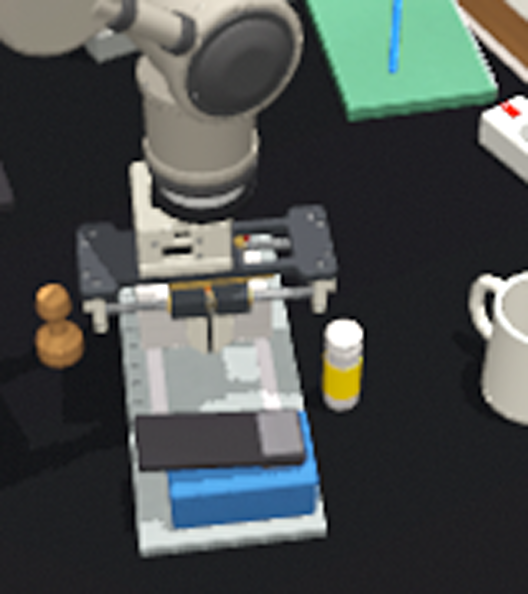

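Call:
send_rows([
  [0.006,0,0,0,0,0,1],
  [0.005,0,0,0,0,0,1],
  [0.004,0,0,0,0,0,1],
  [0.004,0,0,0,0,0,1],
  [0.004,0,0,0,0,0,1],
])

```text
time: 3.25
tool_pos: [0.558, 0.1119, 0.022]
tool_rot: [3.14, 0.002, 1.195]
contact_force: [-2.0, -9.4, 4.4]
opening: 0.0005
```

```bash
python3 st.py
```

```text
t 3.25 tcp [0.558  0.1119 0.022 ] yaw [3.1404e+00 2.4000e-03 1.1952e+00] rel screw0 x -0.1 y -50.1 mm F px 1.6 py -9.5 z 4.4 open 0.0005
```

Call:
send_rows([
  [0.004,0,0,0,0,0,1],
  [0.004,0,0,0,0,0,1],
  [0.004,0,0,0,0,0,1],
  [0.004,0,0,0,0,0,1],
  [0.002,0,0,0,0,0,1],
])

```text
time: 3.67
tool_pos: [0.5645, 0.1286, 0.022]
tool_rot: [3.141, 0.002, 1.195]
contact_force: [-2.8, -8.5, 5.4]
opening: 0.0002
```

```bash
python3 st.py
python3 - <<'E'
from wm import *
c=cam('wrist');save(c,'w6.png')
E
```

```text
t 3.67 tcp [0.5645 0.1286 0.022 ] yaw [3.1407e+00 2.4000e-03 1.1951e+00] rel screw0 x -0.2 y -32.1 mm F px 0.5 py -8.9 z 5.4 open 0.0002
```

View pics/w6.png

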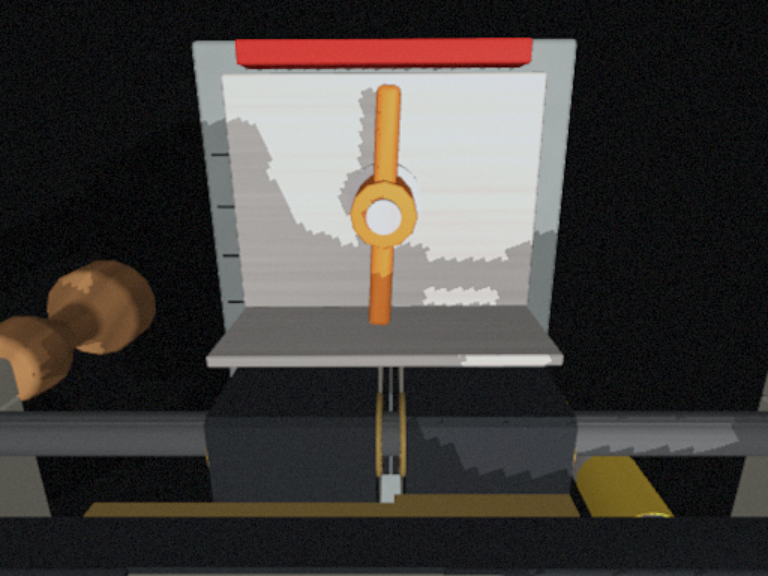

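Call:
send_rows([
  [0.0015,0,0,0,0,0,1],
  [0.0015,0,0,0,0,0,1],
  [0.0015,0,0,0,0,0,1],
])

```text
time: 3.97
tool_pos: [0.5655, 0.1313, 0.022]
tool_rot: [3.141, 0.005, 1.196]
contact_force: [-6.8, -18.8, 9.2]
opening: 0.0004
```

```bash
python3 st.py
```

```text
t 3.97 tcp [0.5655 0.1313 0.022 ] yaw [3.1414 0.0051 1.1957] rel screw0 x -0.2 y -29.2 mm F px 0.5 py -20.0 z 9.2 open 0.0004
```

Call:
send_rows([
  [0.0015,0,0,0,0,0,1],
  [0.0015,0,0,0,0,0,1],
])

```text
time: 4.13
tool_pos: [0.5658, 0.1323, 0.0221]
tool_rot: [-3.141, 0.008, 1.196]
contact_force: [-8.5, -21.4, 10.9]
opening: 0.0004
```

```bash
python3 st.py
```

```text
t 4.13 tcp [0.5658 0.1323 0.0221] yaw [-3.1409  0.008   1.1955] rel screw0 x -0.3 y -28.2 mm F px -0.1 py -23.0 z 10.9 open 0.0004
```

Call:
send_rows([
  [-0.004,0,0,0,0,0,1],
  [-0.006,0,0,0,0,0,1],
  [0,0,-0.025,0,0,0,1],
  [0,0,-0.035,0,0,0,1],
  [0,0,0,0,0,0,1],
])

```text
time: 4.55
tool_pos: [0.5673, 0.1281, 0.0873]
tool_rot: [3.132, -0.005, 1.194]
contact_force: [1.5, -0.1, 0.3]
opening: 0.0008
```

Run:
```python
from wm import *
st()
c=cam('wrist');save(c,'w7.png')
c=cam('scene');cv2.imwrite('pics/s7z.png',cv2.resize(c['color'][130:260,210:370,::-1],None,fx=4,fy=4,interpolation=cv2.INTER_CUBIC))
```

```text
t 4.55 tcp [0.5673 0.1281 0.0873] yaw [ 3.1321 -0.0052  1.1943] rel screw0 x 2.6 y -31.6 mm F px 1.4 py 0.4 z 0.3 open 0.0008
```

View pics/w7.png

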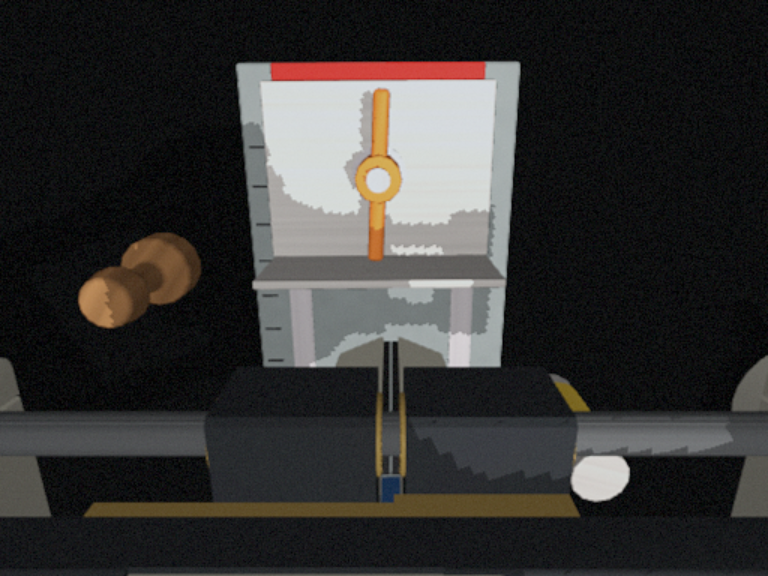

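View pics/s7z.png

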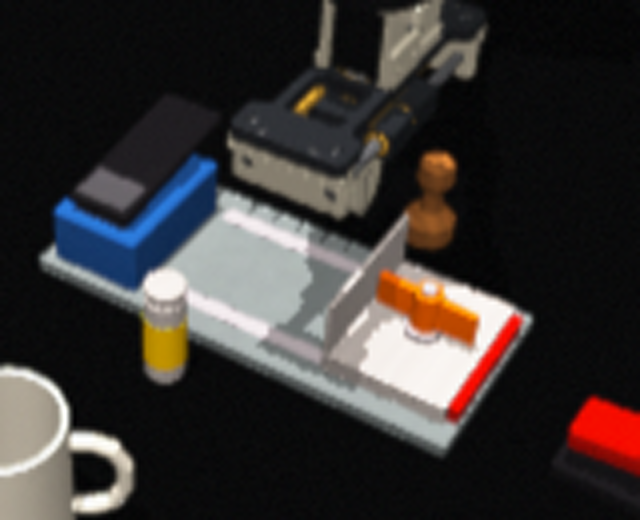

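Run:
```python
from wm import *
c=cam('wrist');c=cam('wrist');save(c,'w8.png')
st()
a=c['color']; hsv=cv2.cvtColor(a,cv2.COLOR_RGB2HSV); m=cv2.inRange(hsv,(8,190,120),(19,255,255)); m[:40]=0;m[185:]=0;m[:,:200]=0;m[:,300:]=0
ys,xs=np.nonzero(m)
for v in range(ys.min(),ys.max()+1,6):
    r=xs[ys==v]; print(v,r.min(),r.max(),rel(ray(c,(r.min()+r.max())/2,v,.062)).round(1))
print(ys.min(),ys.max())
for nm,u,v,h in [('stop near',252,53,.026),('stop L',181,48,.026),('stop R',323,48,.026),('foot far',250,54.5,.028),('hub',252.3,119.5,.064),('fence out',252,190,.07)]:
    print(nm,rel(ray(c,u,v,h)).round(1))
c=cam('scene'); P,ok=cloud(c),0
hsv=cv2.cvtColor(c['color'],cv2.COLOR_RGB2HSV)
m=(cv2.inRange(hsv,(8,200,130),(18,255,255))>0)&(P[...,2]>.057)&(P[...,2]<.07)&(abs(P[...,0]-.585)<.05)&(abs(P[...,1]-.185)<.06)
q=np.array([rel(p) for p in P[m]]); print('scene wing',cv2.minAreaRect(q.astype(np.float32)))
m=((cv2.inRange(hsv,(0,180,100),(5,255,255))>0)|(cv2.inRange(hsv,(175,180,100),(180,255,255))>0))&(P[...,2]>.02)&(P[...,2]<.03)&(abs(P[...,0]-.605)<.08)&(abs(P[...,1]-.228)<.06)
print('scene red',cv2.minAreaRect(P[m][:,:2].astype(np.float32)),'before .6051,.2279')
```

```text
t 4.75 tcp [0.5629 0.1275 0.0806] yaw [-3.1408e+00  2.0000e-04  1.1942e+00] rel screw0 x -1.2 y -33.7 mm F px 1.3 py 0.1 z -1.1 open 0.0005
56 256 258 [-1.7 62.1]
62 255 255 [-2.8 58.8]
68 255 264 [-0.2 55.6]
74 254 255 [-3.2 52.2]
80 254 254 [-3.5 48.9]
86 254 263 [-0.8 45.5]
92 263 263 [ 1.8 42.1]Traceback (most recent call last):
  File "<stdin>", line 7, in <module>
    return umr_minimum(a, axis, None, out, keepdims, initial, where)
ValueError: zero-size array to reduction operation minimum which has no identity
```

View pics/w8.png

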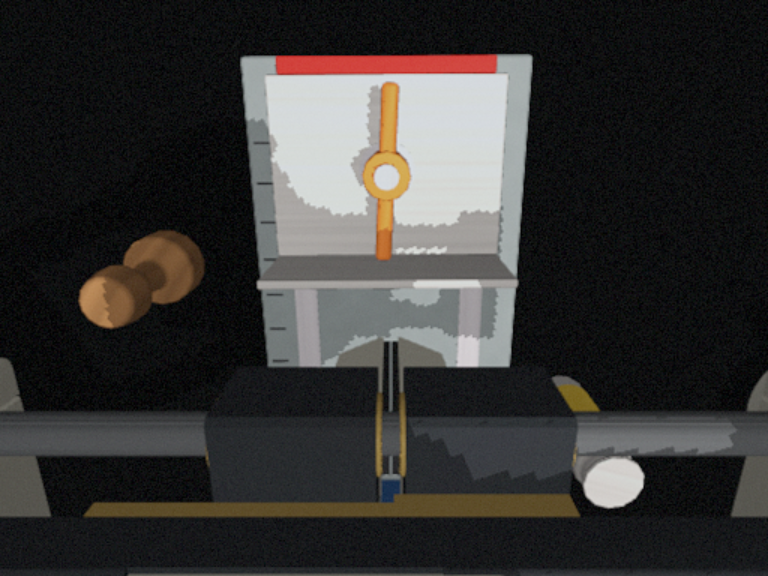

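Run:
```python
from wm import *
c=cam('wrist')
a=c['color']; hsv=cv2.cvtColor(a,cv2.COLOR_RGB2HSV); print(hsv[60:180:10,245:262:4].tolist())
c=cam('scene'); P,ok=cloud(c),0
hsv=cv2.cvtColor(c['color'],cv2.COLOR_RGB2HSV)
m=(cv2.inRange(hsv,(8,200,130),(18,255,255))>0)&(P[...,2]>.057)&(P[...,2]<.07)&(abs(P[...,0]-.585)<.05)&(abs(P[...,1]-.185)<.06)
q=np.array([rel(p) for p in P[m]]); print('scene wing',cv2.minAreaRect(q.astype(np.float32)))
m=((cv2.inRange(hsv,(0,180,100),(5,255,255))>0)|(cv2.inRange(hsv,(175,180,100),(180,255,255))>0))&(P[...,2]>.02)&(P[...,2]<.03)&(abs(P[...,0]-.605)<.08)&(abs(P[...,1]-.228)<.06)
print('scene red',cv2.minAreaRect(P[m][:,:2].astype(np.float32)),'before .6051,.2279')
```

```text
[[[83, 5, 219], [15, 9, 166], [15, 6, 169], [16, 183, 210], [19, 164, 211]], [[105, 9, 220], [19, 12, 176], [30, 3, 172], [17, 180, 211], [20, 164, 209]], [[103, 10, 226], [6, 7, 172], [20, 5, 165], [18, 171, 212], [20, 157, 211]], [[72, 6, 219], [15, 9, 167], [8, 20, 156], [19, 167, 211], [19, 162, 211]], [[150, 6, 166], [130, 5, 169], [11, 162, 126], [15, 185, 182], [17, 175, 182]], [[20, 165, 215], [19, 157, 211], [8, 99, 180], [100, 14, 222], [105, 12, 216]], [[20, 159, 212], [19, 174, 210], [107, 10, 224], [103, 8, 222], [103, 8, 219]], [[75, 5, 218], [12, 118, 181], [20, 160, 212], [19, 162, 211], [20, 164, 211]], [[10, 9, 166], [18, 8, 166], [14, 196, 213], [19, 166, 212], [17, 178, 214]], [[10, 9, 165], [18, 8, 165], [15, 187, 215], [19, 162, 212], [15, 190, 212]], [[13, 11, 168], [15, 6, 166], [13, 197, 184], [13, 190, 193], [12, 194, 160]], [[18, 13, 98], [20, 8, 95], [13, 187, 192], [13, 194, 193], [9, 157, 145]]]
scene wing ((3.3771066665649414, 29.653736114501953), (68.42304229736328, 14.780088424682617), 86.25251770019531)
scene red ((0.6050156950950623, 0.22932738065719604), (0.00757971778512001, 0.09857496619224548), 68.5712890625) before .6051,.2279
```

```bash
cat >> wm.py <<'E'
def scr(name=None,zoom=True):
    c=cam('wrist')
    if name: save(c,name)
    hsv=cv2.cvtColor(c['color'],cv2.COLOR_RGB2HSV); m=cv2.inRange(hsv,(8,110,110),(23,255,255))
    P=cloud(c); h=P[...,2]
    m[(h<.035)|(h>.07)]=0
    n,l,s,ce=cv2.connectedComponentsWithStats(m)
    px=np.argwhere(m)
    R=np.array([rel(p) for p in P[m>0]]); Z=h[m>0]
    k=(abs(R[:,0])<45)&(abs(R[:,1]-28)<50)&(Z>.057)&(Z<.067)
    r=cv2.minAreaRect(R[k].astype(np.float32)); print('wing-top rect',k.sum(),np.round(r[0],1),np.round(r[1],1),round(r[2],1))
    q=R[k]-np.median(R[k],0); w=np.linalg.eigh(q.T@q)[1][:,1]; print('phi (pca) %.1f'%(np.degrees(np.arctan2(w[1],w[0]))%180), 'y range',R[k].min(0).round(1),R[k].max(0).round(1))
    return c
E
python3 - <<'E'
from wm import *
c=scr()
for nm,u,v,h in [('stop near',386/1.5,73/1.5,.026),('foot far',386/1.5,74/1.5,.028),('hub',386/1.5,176/1.5,.064),('fence out',386/1.5,286/1.5,.07),('fence L',258/1.5,284/1.5,.07),('fence R',517/1.5,284/1.5,.07)]:
    print(nm,rel(ray(c,u,v,h)).round(1))
E
```

```text
wing-top rect 1459 [-1.8 27.3] [70.  18.7] 76.8
phi (pca) 87.3 y range [-11.1  -8. ] [ 7.7 62.6]
stop near [-2.5 68.7]
foot far [-2.5 68.1]
hub [-2.4 27. ]
fence out [ -2.5 -17.4]
fence L [-55.8 -16.4]
fence R [ 51.9 -16.7]
```

Call:
send_rows([
  [0.022,-0.008,0,0,0,0,1],
  [0.022,-0.008,0,0,0,0,1],
  [0.022,-0.008,0,0,0,0,1],
  [0.019,-0.007,0,0,0,0,1],
  [0,0,0,0,0,0,1],
])

```text
time: 5.32
tool_pos: [0.5653, 0.2211, 0.0802]
tool_rot: [-3.14, -0.001, 1.197]
contact_force: [0.4, -0.7, 0.1]
opening: 0.0003
```

```bash
cat >> wm.py <<'E'
S1=S+(-.002)*X+.027*Y
def s1(): st(S1,'rel S1')
E
python3 - <<'E'
from wm import *
c=cam('wrist'); save(c,'w9.png'); s1()
E
```

```text
t 5.37 tcp [0.5653 0.2193 0.0801] yaw [-3.1405e+00  6.0000e-04  1.1965e+00] rel S1 x -30.5 y 25.6 mm F px -0.6 py -0.8 z -0.5 open 0.0003
```

View pics/w9.png

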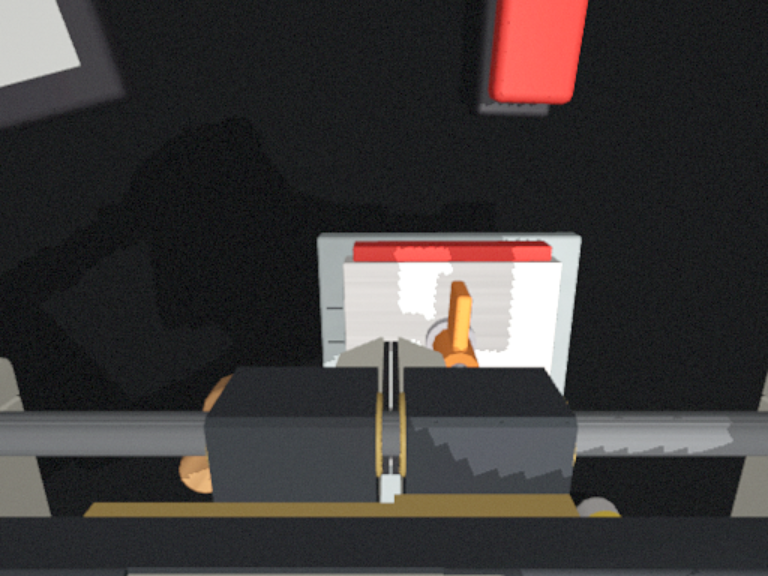

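Call:
send_rows([
  [-0.001,0,0.025,0,0,0,1],
  [0,0,0.025,0,0,0,1],
  [0,0,0.012,0,0,0,1],
  [0,0,0,0,0,0,1],
])

```text
time: 5.7
tool_pos: [0.5632, 0.2153, 0.0157]
tool_rot: [-3.136, 0.004, 1.193]
contact_force: [-0.3, 0.8, -0.2]
opening: 0.0001
```

Run:
```python
from wm import *
s1()
```

```text
t 5.70 tcp [0.5632 0.2153 0.0157] yaw [-3.136   0.0042  1.1931] rel S1 x -31.0 y 21.2 mm F px -0.6 py 0.6 z -0.2 open 0.0001
```

Call:
send_rows([
  [0.0015,0.006,0,0,0,0,1],
  [0.0015,0.006,0,0,0,0,1],
  [0.001,0.006,0,0,0,0,1],
  [-0.001,0.005,0,0,0,0,1],
  [0,0,0,0,0,0,1],
])

```text
time: 6.12
tool_pos: [0.5899, 0.2108, 0.0201]
tool_rot: [3.139, -0.002, 1.193]
contact_force: [-0.5, 2.0, 0.8]
opening: 0.0003
```

Run:
```python
from wm import *
s1()
c=cam('wrist'); save(c,'w10.png'); s1()
c=cam('scene');cv2.imwrite('pics/s10z.png',cv2.resize(c['color'][130:260,210:370,::-1],None,fx=4,fy=4,interpolation=cv2.INTER_CUBIC))
```

```text
t 6.12 tcp [0.5899 0.2108 0.0201] yaw [ 3.1393e+00 -1.6000e-03  1.1932e+00] rel S1 x -4.5 y 26.7 mm F px -1.2 py 1.7 z 0.8 open 0.0003
t 6.17 tcp [0.5896 0.2109 0.02  ] yaw [ 3.1392e+00 -1.5000e-03  1.1933e+00] rel S1 x -4.8 y 26.7 mm F px 0.5 py 0.3 z -0.8 open 0.0005
```

View pics/w10.png

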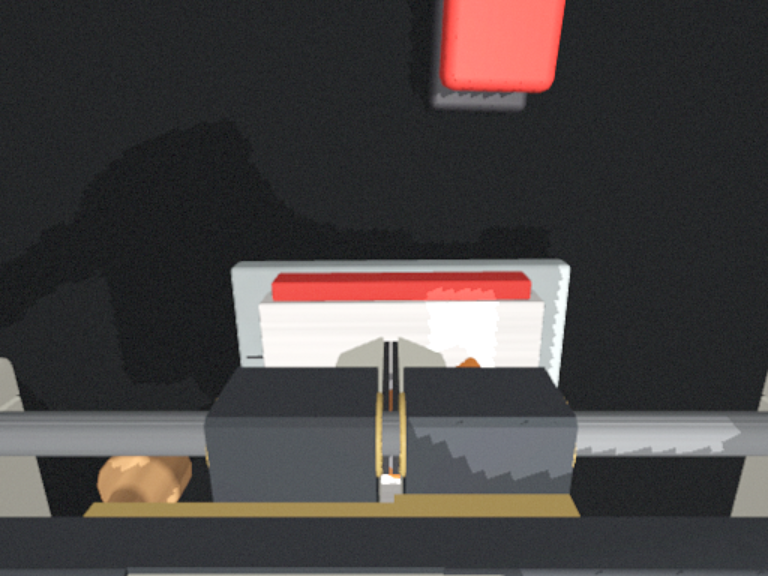

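View pics/s10z.png

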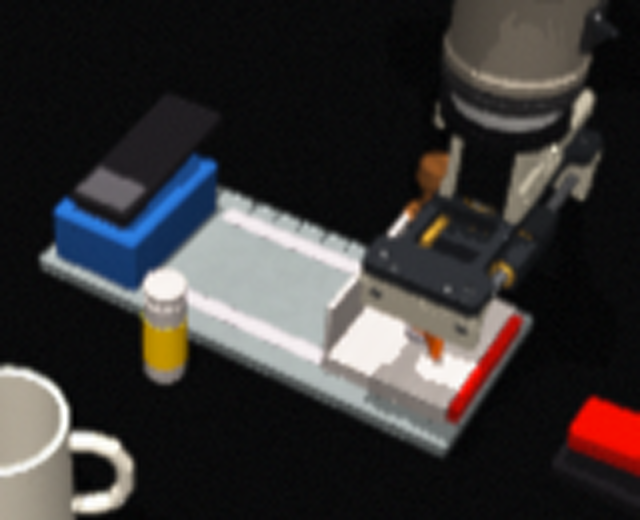

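Call:
send_rows([
  [-0.002,0.005,0,0,0,0,1],
  [-0.003,0.004,0,0,0,0,1],
  [0,0,0,0,0,0,1],
  [0.005,-0.005,0,0,0,0,1],
  [0,0,-0.036,0,0,0,1],
])

```text
time: 6.63
tool_pos: [0.5872, 0.2089, 0.0488]
tool_rot: [-3.131, 0.008, 1.194]
contact_force: [-1.5, -0.2, -0.5]
opening: 0.0006
```

Run:
```python
from wm import *
s1()
```

```text
t 6.63 tcp [0.5872 0.2089 0.0488] yaw [-3.1312  0.0075  1.194 ] rel S1 x -6.3 y 23.9 mm F px -1.3 py -0.7 z -0.5 open 0.0006
```

Call:
send_rows([
  [0,0,-0.02,0,0,0,1],
  [-0.025,-0.014,-0.004,0,0,0,1],
  [-0.025,-0.014,0,0,0,0,1],
  [-0.006,-0.001,0,0,0,0,1],
  [0,0,0,0,0,0,1],
])

```text
time: 7.05
tool_pos: [0.5435, 0.167, 0.0796]
tool_rot: [3.141, 0.001, 1.193]
contact_force: [0.7, 0.6, -0.5]
opening: 0.0005
```

Run:
```python
from wm import *
s1()
c=cam('wrist');c=scr('w11.png')
s1()
```

```text
t 7.05 tcp [0.5435 0.167  0.0796] yaw [3.1413e+00 7.0000e-04 1.1927e+00] rel S1 x -31.7 y -31.0 mm F px 0.4 py 0.9 z -0.5 open 0.0005
wing-top rect 1463 [-1.9 26.8] [19.4 69.5] 87.8
phi (pca) 9.0 y range [-36.8  17.1] [33.  36.6]
t 7.15 tcp [0.5453 0.1684 0.0795] yaw [ 3.1400e+00 -8.0000e-04  1.1932e+00] rel S1 x -30.5 y -29.1 mm F px -0.1 py -0.8 z -0.2 open 0.0004
```

View pics/w11.png

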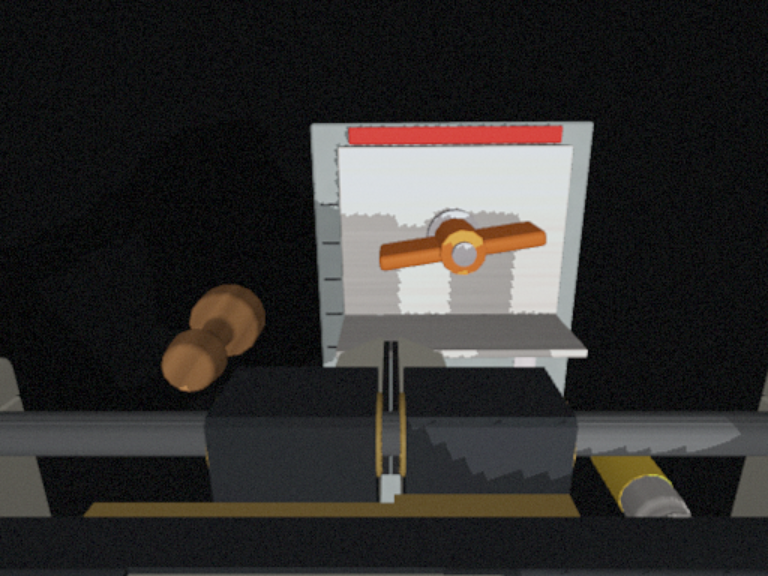

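Call:
send_rows([
  [0.005,0,0.015,0,0,0,1],
  [0,0,0.025,0,0,0,1],
  [0,0,0.021,0,0,0,1],
  [0,0,0,0,0,0,1],
])

```text
time: 7.48
tool_pos: [0.5442, 0.1731, 0.014]
tool_rot: [-3.136, 0.004, 1.194]
contact_force: [-1.0, -0.3, -0.9]
opening: 0.0006
```

Run:
```python
from wm import *
s1()
c=cam('side'); cv2.imwrite('pics/sd12.png',cv2.resize(c['color'][90:270,170:330,::-1],None,fx=3.3,fy=3.3,interpolation=cv2.INTER_CUBIC)); s1()
```

```text
t 7.48 tcp [0.5442 0.1731 0.014 ] yaw [-3.1361  0.0035  1.1943] rel S1 x -33.2 y -25.1 mm F px -0.8 py -0.7 z -0.9 open 0.0006
t 7.53 tcp [0.5453 0.1732 0.0161] yaw [-3.1382e+00  2.2000e-03  1.1943e+00] rel S1 x -32.3 y -24.6 mm F px -0.2 py 0.2 z 0.3 open 0.0004
```

View pics/sd12.png

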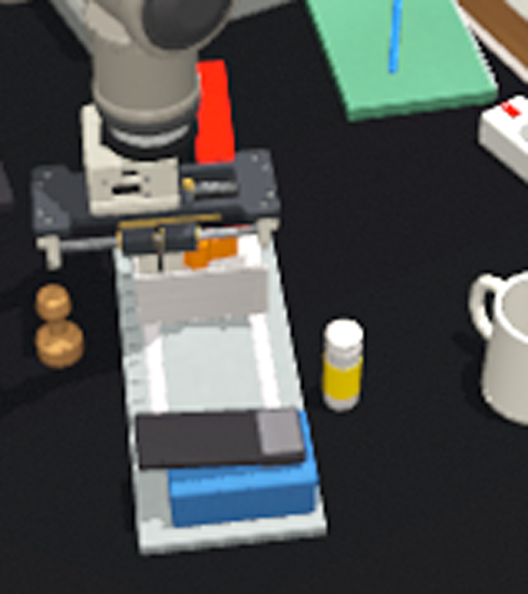

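Call:
send_rows([
  [0.006,0,0,0,0,0,1],
  [0.006,-0.001,0,0,0,0,1],
  [0.005,-0.0035,0,0,0,0,1],
  [0.005,-0.0025,0,0,0,0,1],
  [0.005,0.003,0,0,0,0,1],
])

```text
time: 7.95
tool_pos: [0.5517, 0.2006, 0.0189]
tool_rot: [-3.142, -0.0, 1.195]
contact_force: [-2.3, -0.7, 1.5]
opening: 0.0005
```

Run:
```python
from wm import *
s1()
```

```text
t 7.95 tcp [0.5517 0.2006 0.0189] yaw [-3.1415e+00 -2.0000e-04  1.1946e+00] rel S1 x -36.3 y 3.2 mm F px -1.9 py -1.5 z 1.5 open 0.0005
```

Call:
send_rows([
  [0.005,0.003,0,0,0,0,1],
  [0.006,0.005,0,0,0,0,1],
  [0.006,0.006,0,0,0,0,1],
  [0.005,0.006,0,0,0,0,1],
  [0.003,0.005,0,0,0,0,1],
])

```text
time: 8.37
tool_pos: [0.5852, 0.2143, 0.0179]
tool_rot: [-3.141, -0.0, 1.194]
contact_force: [-3.1, 1.1, -0.5]
opening: 0.0003
```

Run:
```python
from wm import *
s1()
```

```text
t 8.37 tcp [0.5852 0.2143 0.0179] yaw [-3.1408e+00 -2.0000e-04  1.1940e+00] rel S1 x -10.2 y 28.2 mm F px -3.3 py -0.2 z -0.5 open 0.0003
```

Call:
send_rows([
  [-0.001,0.005,0,0,0,0,1],
  [-0.002,0.005,0,0,0,0,1],
  [-0.003,0.005,0,0,0,0,1],
  [0,0,0,0,0,0,1],
  [0.005,-0.005,0,0,0,0,1],
])

```text
time: 8.78
tool_pos: [0.5952, 0.2074, 0.0184]
tool_rot: [3.139, -0.0, 1.192]
contact_force: [0.8, -0.5, -0.2]
opening: 0.0006
```

Run:
```python
from wm import *
s1()
```

```text
t 8.78 tcp [0.5952 0.2074 0.0184] yaw [ 3.1393e+00 -5.0000e-04  1.1920e+00] rel S1 x 1.7 y 25.4 mm F px 1.0 py -0.2 z -0.2 open 0.0006
```

Call:
send_rows([
  [0,0,-0.03,0,0,0,1],
  [0,0,-0.032,0,0,0,1],
  [-0.025,-0.014,0,0,0,0,1],
  [-0.025,-0.014,0,0,0,0,1],
  [-0.002,-0.001,0,0,0,0,1],
])

```text
time: 9.2
tool_pos: [0.544, 0.1688, 0.0805]
tool_rot: [-3.14, 0.003, 1.193]
contact_force: [0.4, 0.0, -0.4]
opening: 0.0006
```

Run:
```python
from wm import *
s1()
c=cam('wrist');c=cam('wrist');c=scr('w13.png')
s1()
```

```text
t 9.20 tcp [0.544  0.1688 0.0805] yaw [-3.1398e+00  2.8000e-03  1.1933e+00] rel S1 x -31.9 y -29.1 mm F px 0.4 py 0.2 z -0.4 open 0.0006
wing-top rect 1427 [-1.8 26.4] [19.1 69.3] 89.1
phi (pca) 9.3 y range [-36.6  16.9] [32.9 36. ]
t 9.35 tcp [0.5484 0.1711 0.0808] yaw [ 3.1397e+00 -8.0000e-04  1.1932e+00] rel S1 x -28.7 y -25.4 mm F px -0.7 py 0.1 z -0.1 open -0.0001
```

View pics/w13.png

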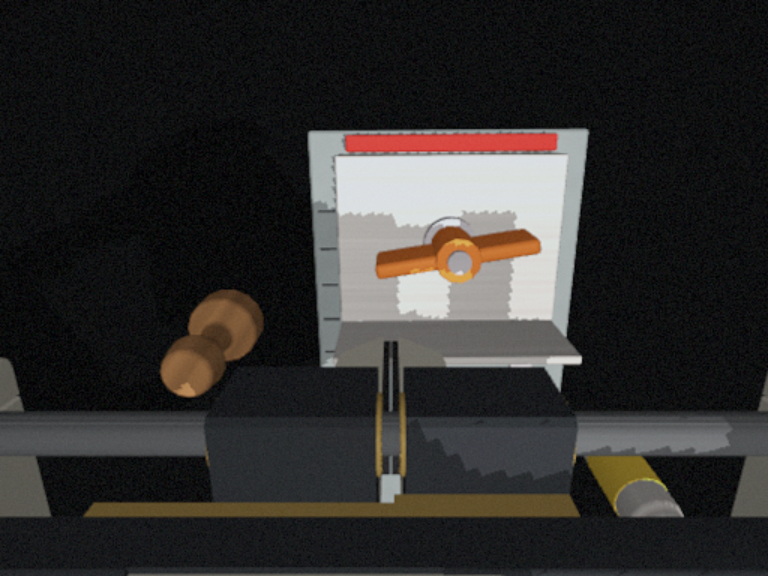

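Call:
send_rows([
  [0.002,-0.002,0.015,0,0,0,1],
  [0,0,0.025,0,0,0,1],
  [0,0,0.022,0,0,0,1],
  [0,0,0,0,0,0,1],
  [0.005,0,0,0,0,0,1],
])

```text
time: 9.77
tool_pos: [0.5481, 0.1783, 0.0173]
tool_rot: [-3.14, 0.002, 1.194]
contact_force: [-1.0, -1.0, -0.4]
opening: 0.0007
```

Call:
send_rows([
  [0.004,0,0,0,0,0,1],
  [0.003,-0.001,0,0,0,0,1],
])

```text
time: 9.93
tool_pos: [0.5513, 0.1858, 0.0193]
tool_rot: [3.139, -0.001, 1.194]
contact_force: [-0.3, -2.7, 0.2]
opening: 0.0004
```

```bash
cat > s.sh <<'E'
python3 -c "
from wm import *
s1()"
E
sh s.sh
```

```text
t 9.93 tcp [0.5513 0.1858 0.0193] yaw [ 3.1395e+00 -6.0000e-04  1.1941e+00] rel S1 x -31.3 y -10.7 mm F px 0.7 py -2.6 z 0.2 open 0.0004
```

Contact was made at about phi 180. From here I'll use small steps and watch the force.

Call:
send_rows([
  [0.003,-0.002,0,0,0,0,1],
  [0.003,-0.002,0,0,0,0,1],
])

```text
time: 10.1
tool_pos: [0.5492, 0.1928, 0.0192]
tool_rot: [3.14, -0.001, 1.194]
contact_force: [-1.2, -2.1, 0.9]
opening: 0.0003
```

Call:
send_rows([
  [0.003,-0.0015,0,0,0,0,1],
  [0.003,0,0,0,0,0,1],
])

```text
time: 10.27
tool_pos: [0.5491, 0.1991, 0.0187]
tool_rot: [3.141, -0.0, 1.194]
contact_force: [-0.8, -2.3, -0.3]
opening: 0.0006
```

Call:
send_rows([
  [0.003,0.001,0,0,0,0,1],
  [0.003,0.0015,0,0,0,0,1],
])

```text
time: 10.43
tool_pos: [0.5538, 0.2036, 0.0183]
tool_rot: [3.142, -0.0, 1.194]
contact_force: [-1.2, -0.7, 0.6]
opening: 0.0004
```

```bash
sh s.sh
```

```text
t 10.43 tcp [0.5538 0.2036 0.0183] yaw [ 3.1416e+00 -2.0000e-04  1.1940e+00] rel S1 x -35.4 y 6.8 mm F px -0.8 py -1.1 z 0.6 open 0.0004
```

Call:
send_rows([
  [0.003,0.003,0,0,0,0,1],
  [0.003,0.003,0,0,0,0,1],
])

```text
time: 10.6
tool_pos: [0.5618, 0.2068, 0.0181]
tool_rot: [-3.141, 0.0, 1.194]
contact_force: [-1.9, -1.4, 0.7]
opening: 0.0004
```

Call:
send_rows([
  [0.003,0.003,0,0,0,0,1],
  [0.003,0.003,0,0,0,0,1],
])

```text
time: 10.77
tool_pos: [0.5692, 0.2103, 0.0179]
tool_rot: [-3.14, 0.0, 1.194]
contact_force: [-2.5, 1.6, 0.3]
opening: 0.0009
```

```bash
sh s.sh
```

```text
t 10.77 tcp [0.5692 0.2103 0.0179] yaw [-3.1403e+00  1.0000e-04  1.1936e+00] rel S1 x -23.6 y 18.7 mm F px -2.9 py 0.5 z 0.3 open 0.0009
```

Call:
send_rows([
  [0.003,0.003,0,0,0,0,1],
  [0.002,0.003,0,0,0,0,1],
])

```text
time: 10.93
tool_pos: [0.5759, 0.2126, 0.0177]
tool_rot: [-3.139, 0.001, 1.194]
contact_force: [-10.9, -1.2, 2.6]
opening: 0.0005
```

Call:
send_rows([
  [0.002,0.003,0,0,0,0,1],
  [0.001,0.003,0,0,0,0,1],
])

```text
time: 11.1
tool_pos: [0.5807, 0.2129, 0.0172]
tool_rot: [-3.136, 0.003, 1.194]
contact_force: [-9.5, -0.6, 2.3]
opening: 0.0001
```

```bash
sh s.sh
```

```text
t 11.10 tcp [0.5807 0.2129 0.0172] yaw [-3.1357  0.0033  1.1938] rel S1 x -13.8 y 25.3 mm F px -8.6 py -4.0 z 2.3 open 0.0001
```

Run:
```python
from wm import *
c=cam('wrist');save(c,'w14.png'); s1()
c=cam('scene');cv2.imwrite('pics/s14z.png',cv2.resize(c['color'][130:260,210:370,::-1],None,fx=4,fy=4,interpolation=cv2.INTER_CUBIC))
s1()
```

```text
t 11.15 tcp [0.5815 0.2128 0.0173] yaw [-3.1368e+00  2.8000e-03  1.1937e+00] rel S1 x -13.0 y 25.5 mm F px -7.9 py -3.2 z 0.9 open 0.0004
t 11.20 tcp [0.5814 0.2128 0.0172] yaw [-3.1370e+00  2.7000e-03  1.1936e+00] rel S1 x -13.1 y 25.5 mm F px -6.7 py -3.7 z 1.2 open 0.0005
```

View pics/w14.png

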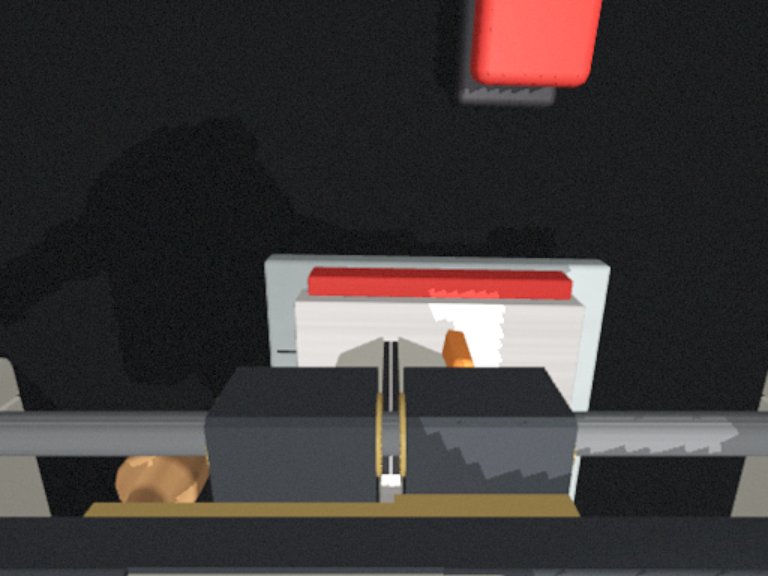

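View pics/s14z.png

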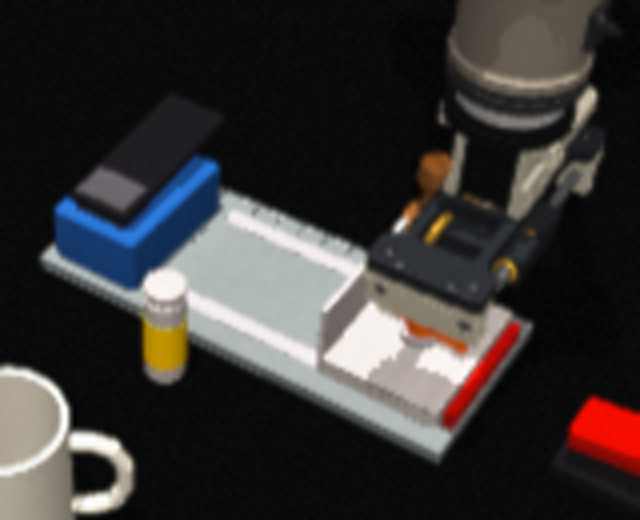

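The punch has started to yaw slightly under the last push, so the screw looks tight. I'll release and inspect.

Call:
send_rows([
  [0,-0.008,0,0,0,0,1],
  [0,-0.006,0,0,0,0,1],
  [0,0,-0.03,0,0,0,1],
  [0,0,-0.034,0,0,0,1],
  [-0.025,-0.005,0,0,0,0,1],
])

```text
time: 11.62
tool_pos: [0.5626, 0.2004, 0.089]
tool_rot: [3.129, -0.01, 1.196]
contact_force: [0.7, -0.0, 1.1]
opening: 0.0001
```

Call:
send_rows([
  [-0.025,0,0,0,0,0,1],
  [-0.01,0.01,0,0,0,0,1],
  [0,0,0,0,0,0,1],
  [0,0,0,0,0,0,1],
])

```text
time: 11.95
tool_pos: [0.5541, 0.1603, 0.0825]
tool_rot: [3.14, -0.001, 1.192]
contact_force: [0.2, 0.7, 0.4]
opening: 0.0001
```

Run:
```python
from wm import *
s1()
c=scr('w15.png')
c=cam('scene'); P=cloud(c); hsv=cv2.cvtColor(c['color'],cv2.COLOR_RGB2HSV)
cv2.imwrite('pics/s15z.png',cv2.resize(c['color'][130:260,210:370,::-1],None,fx=4,fy=4,interpolation=cv2.INTER_CUBIC))
m=((cv2.inRange(hsv,(0,180,100),(5,255,255))>0)|(cv2.inRange(hsv,(175,180,100),(180,255,255))>0))&(P[...,2]>.02)&(P[...,2]<.03)&(abs(P[...,0]-.605)<.08)&(abs(P[...,1]-.228)<.05)
print('scene red',cv2.minAreaRect(P[m][:,:2].astype(np.float32)))
c0=np.load('scene0.npy',allow_pickle=True).item()
for cc in (c0,c):
    P=cloud(cc);hsv=cv2.cvtColor(cc['color'],cv2.COLOR_RGB2HSV)
    m=(hsv[...,0]>100)&(hsv[...,0]<115)&(hsv[...,1]>150)&(hsv[...,2]>80)&(P[...,2]>.03)&(P[...,2]<.09)&(abs(P[...,0]-.52)<.08)&(abs(P[...,1]+.03)<.06)
    print('blue',m.sum(),cv2.minAreaRect(P[m][:,:2].astype(np.float32)))
```

```text
t 11.95 tcp [0.5541 0.1603 0.0825] yaw [ 3.1401e+00 -1.2000e-03  1.1921e+00] rel S1 x -19.4 y -33.4 mm F px -0.0 py 0.7 z 0.4 open 0.0001
wing-top rect 1339 [ 3.1 27.4] [18.5 69.8] 1.3
phi (pca) 80.6 y range [-6.1 -7.6] [12.4 62.4]
scene red ((0.6108225584030151, 0.22772420942783356), (0.008482505567371845, 0.10044391453266144), 66.77813720703125)
blue 492 ((0.5173956155776978, -0.024935543537139893), (0.07158369570970535, 0.11301761120557785), 65.70489501953125)
blue 503 ((0.5167967081069946, -0.02341960370540619), (0.07037464529275894, 0.11154936999082565), 67.8433609008789)
```

View pics/w15.png

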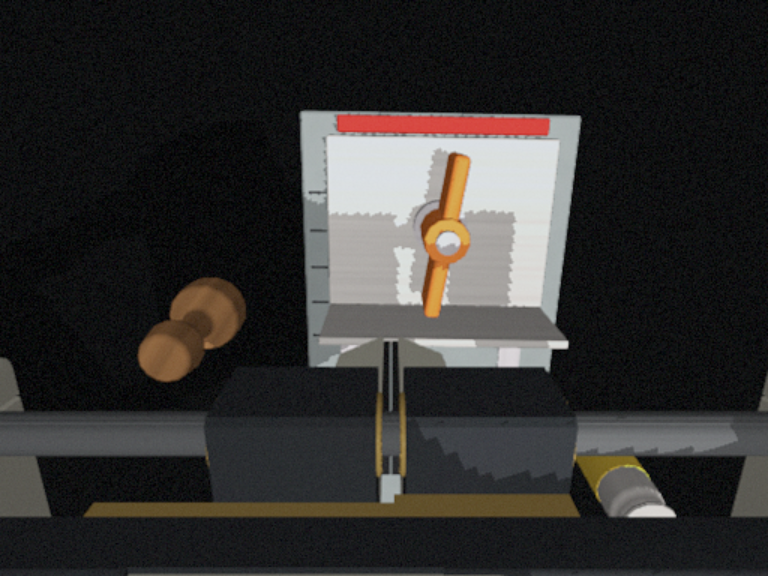

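View pics/s15z.png

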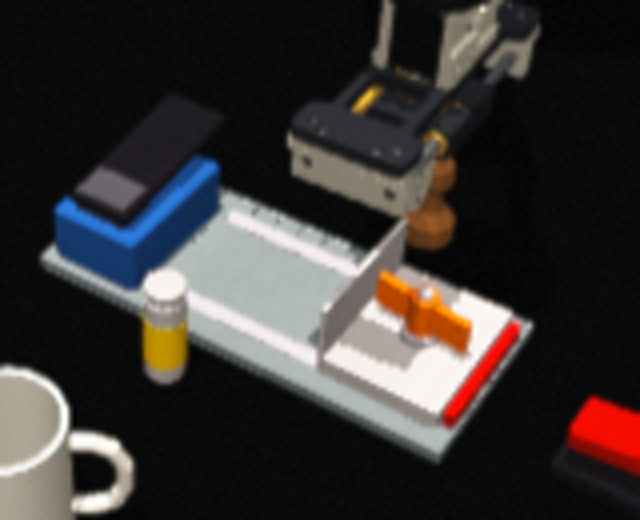

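The screw turned about 365° (6.4 rad) in all and then resisted with roughly 10 N. I'll check that it is tight by pushing gently near the wing end.

Call:
send_rows([
  [0.023,-0.002,0,0,0,0,1],
  [0.023,-0.002,0,0,0,0,1],
  [0.022,-0.001,0.01,0,0,0,1],
  [0,0,0.025,0,0,0,1],
  [0,0,0.029,0,0,0,1],
])

```text
time: 12.47
tool_pos: [0.5751, 0.2285, 0.0186]
tool_rot: [3.138, -0.003, 1.197]
contact_force: [-0.1, 0.1, -1.1]
opening: 0.0002
```

Call:
send_rows([
  [0,0,0,0,0,0,1],
  [0,0.005,0,0,0,0,1],
  [0,0.002,0,0,0,0,1],
])

```text
time: 12.72
tool_pos: [0.5813, 0.2234, 0.0193]
tool_rot: [3.14, -0.001, 1.194]
contact_force: [0.4, 0.3, 0.9]
opening: 0.0002
```

```bash
sh s.sh; sh s.sh
```

```text
t 12.72 tcp [0.5813 0.2234 0.0193] yaw [ 3.1399e+00 -1.2000e-03  1.1942e+00] rel S1 x -17.1 y 35.3 mm F px 0.2 py 0.4 z 0.9 open 0.0002
t 12.72 tcp [0.5813 0.2234 0.0193] yaw [ 3.1399e+00 -1.2000e-03  1.1942e+00] rel S1 x -17.1 y 35.3 mm F px 0.2 py 0.4 z 0.9 open 0.0002
```

Call:
send_rows([
  [0,0.0015,0,0,0,0,1],
  [0,0.0015,0,0,0,0,1],
])

```text
time: 12.88
tool_pos: [0.5842, 0.2219, 0.02]
tool_rot: [3.139, -0.002, 1.193]
contact_force: [-0.0, -0.9, 0.4]
opening: 0.0005
```

Call:
send_rows([
  [0,0.001,0,0,0,0,1],
  [0,0,0,0,0,0,1],
])

```text
time: 13.05
tool_pos: [0.5843, 0.2213, 0.0191]
tool_rot: [3.14, -0.001, 1.193]
contact_force: [0.0, -0.8, 0.3]
opening: 0.0006
```

Call:
send_rows([
  [0,0.001,0,0,0,0,1],
  [0,0,0,0,0,0,1],
])

```text
time: 13.22
tool_pos: [0.5847, 0.221, 0.0184]
tool_rot: [3.141, -0.0, 1.194]
contact_force: [0.5, -0.1, 0.0]
opening: 0.0005
```

```bash
sh s.sh
```

```text
t 13.22 tcp [0.5847 0.221  0.0184] yaw [ 3.1412e+00 -3.0000e-04  1.1936e+00] rel S1 x -13.1 y 34.3 mm F px 0.5 py 0.1 z 0.0 open 0.0005
```

Call:
send_rows([
  [0,0.001,0,0,0,0,1],
  [0,0.001,0,0,0,0,1],
])

```text
time: 13.38
tool_pos: [0.586, 0.2204, 0.0181]
tool_rot: [-3.141, 0.0, 1.194]
contact_force: [-2.9, 2.2, 1.6]
opening: 0.0004
```

Call:
send_rows([
  [0,0.001,0,0,0,0,1],
  [0,0,0,0,0,0,1],
])

```text
time: 13.55
tool_pos: [0.5861, 0.2204, 0.018]
tool_rot: [-3.139, 0.001, 1.194]
contact_force: [-4.4, 2.2, 2.7]
opening: 0.0004
```

Call:
send_rows([
  [0,0.001,0,0,0,0,1],
  [0,0,0,0,0,0,1],
])

```text
time: 13.72
tool_pos: [0.5862, 0.2203, 0.018]
tool_rot: [-3.138, 0.001, 1.194]
contact_force: [-8.0, 2.4, 4.1]
opening: 0.0004
```

```bash
sh s.sh
```

```text
t 13.72 tcp [0.5862 0.2203 0.018 ] yaw [-3.1376e+00  1.1000e-03  1.1938e+00] rel S1 x -11.4 y 34.2 mm F px -8.3 py -0.7 z 4.1 open 0.0004
```

Call:
send_rows([
  [0,-0.008,0,0,0,0,1],
  [0,-0.005,0,0,0,0,1],
  [0,0,-0.035,0,0,0,1],
  [0,0,-0.035,0,0,0,1],
  [-0.025,0,-0.035,0,0,0,1],
])

```text
time: 14.13
tool_pos: [0.5678, 0.2045, 0.1231]
tool_rot: [3.141, -0.002, 1.197]
contact_force: [-0.0, -0.2, 0.6]
opening: 0.0003
```

Call:
send_rows([
  [-0.035,0.005,-0.02,0,0,0,1],
  [-0.035,0.005,0,0,0,0,1],
  [0,0,0,0,0,0,1],
  [0,0,0,0,0,0,1],
])

```text
time: 14.47
tool_pos: [0.5507, 0.1318, 0.1427]
tool_rot: [3.14, -0.0, 1.191]
contact_force: [0.4, 0.1, -0.2]
opening: 0.0005
```

Run:
```python
from wm import *
c=scr('w16.png')
c=cam('scene'); save(c,'s16.png'); s1()
P=cloud(c); hsv=cv2.cvtColor(c['color'],cv2.COLOR_RGB2HSV)
m=((cv2.inRange(hsv,(0,180,100),(5,255,255))>0)|(cv2.inRange(hsv,(175,180,100),(180,255,255))>0))&(P[...,2]>.02)&(P[...,2]<.03)&(abs(P[...,0]-.605)<.08)&(abs(P[...,1]-.228)<.05)
print('scene red',cv2.minAreaRect(P[m][:,:2].astype(np.float32)))
```

```text
wing-top rect 857 [ 2.9 26.8] [18.2 69.7] 0.9
phi (pca) 80.5 y range [-6.2 -8.2] [12.  61.7]
t 14.57 tcp [0.5508 0.1335 0.1418] yaw [ 3.1415e+00 -3.0000e-04  1.1935e+00] rel S1 x -12.7 y -59.5 mm F px -0.3 py 0.3 z -0.2 open 0.0006
scene red ((0.6106057167053223, 0.22782465815544128), (0.008375518023967743, 0.09772944450378418), 67.05613708496094)
```

View pics/w16.png

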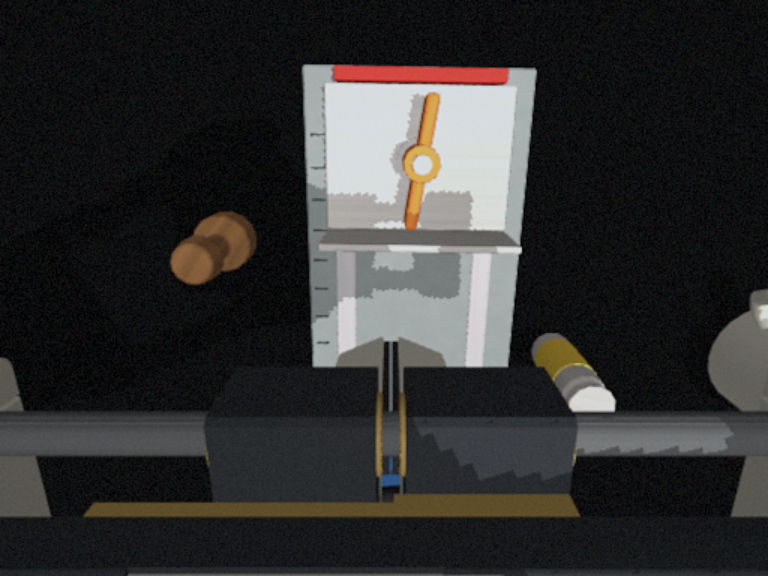

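View pics/s16.png

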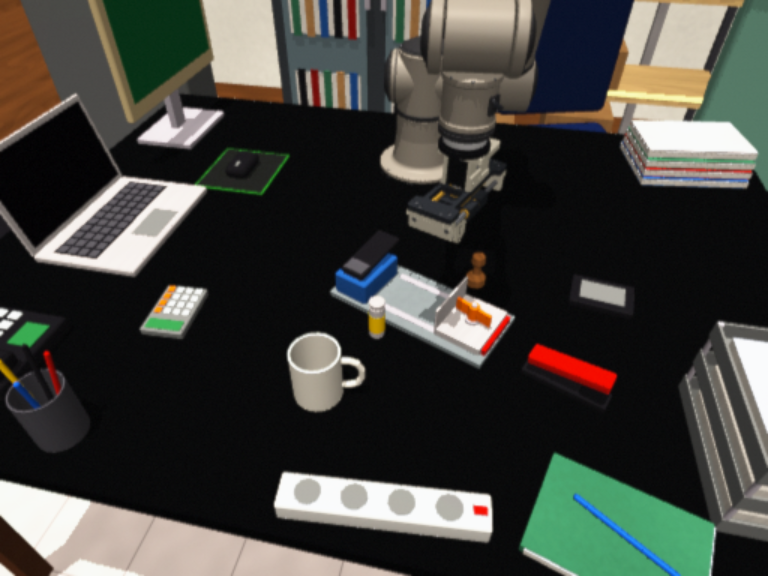

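Run:
```python
from wm import *
c=cam('wrist')
a=c['color']; P=cloud(c)
for u in (240,262,310):
    col=a[40:64,u].astype(int)
    print(u,[(40+i,*map(int,x)) for i,x in enumerate(col) if 46<=40+i<=60])
cv2.imwrite('pics/w17z.png',cv2.resize(a[35:175,195:365,::-1],None,fx=4,fy=4,interpolation=cv2.INTER_NEAREST))
```

```text
240 [(46, 204, 74, 69), (47, 216, 69, 63), (48, 215, 77, 69), (49, 215, 76, 70), (50, 213, 71, 64), (51, 213, 73, 69), (52, 215, 76, 69), (53, 213, 72, 65), (54, 216, 69, 61), (55, 166, 43, 39), (56, 99, 44, 42), (57, 174, 173, 171), (58, 214, 219, 221), (59, 217, 221, 226), (60, 217, 222, 225)]
262 [(46, 189, 54, 47), (47, 215, 70, 63), (48, 215, 74, 67), (49, 214, 73, 66), (50, 213, 74, 66), (51, 214, 71, 66), (52, 213, 72, 66), (53, 214, 74, 66), (54, 216, 77, 70), (55, 200, 59, 54), (56, 133, 25, 25), (57, 93, 81, 80), (58, 204, 210, 208), (59, 222, 225, 228), (60, 217, 221, 225)]
310 [(46, 27, 36, 44), (47, 188, 49, 48), (48, 214, 68, 61), (49, 214, 73, 66), (50, 214, 76, 68), (51, 213, 72, 66), (52, 215, 78, 69), (53, 213, 72, 66), (54, 214, 73, 66), (55, 217, 78, 71), (56, 200, 59, 53), (57, 129, 13, 14), (58, 93, 82, 78), (59, 204, 211, 210), (60, 221, 225, 228)]
```

View pics/w17z.png

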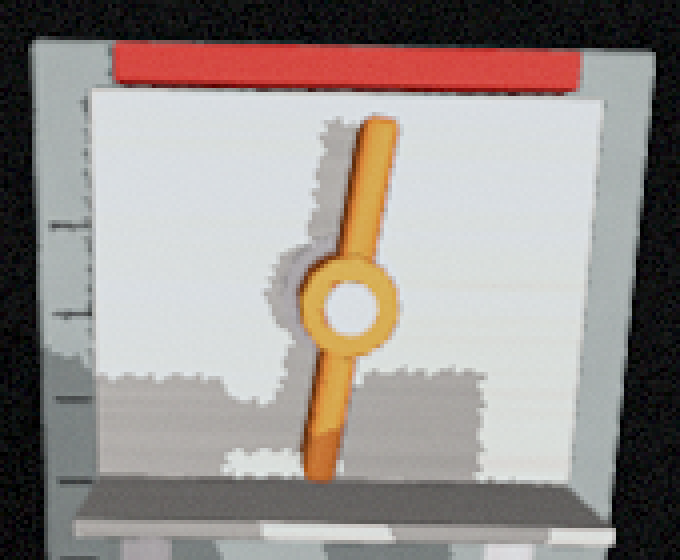

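Run:
```python
from wm import *
tiles=[]
for n,(x,y) in dict(w7=(270,40),w8=(290,40),w11=(380,110),w13=(370,120),w15=(360,100),w16=(350,55)).items():
    a=cv2.imread(f'pics/{n}.png')[y:y+60,x:x+130]; tiles.append(cv2.resize(a,None,fx=3,fy=3,interpolation=cv2.INTER_NEAREST))
g=np.vstack([np.hstack(tiles[i:i+2]) for i in (0,2,4)]); cv2.imwrite('pics/cmp.png',g)
# depth-based: foot/stop extents along the punch axis in latest wrist frame
```

```text
(no output)
```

View pics/cmp.png

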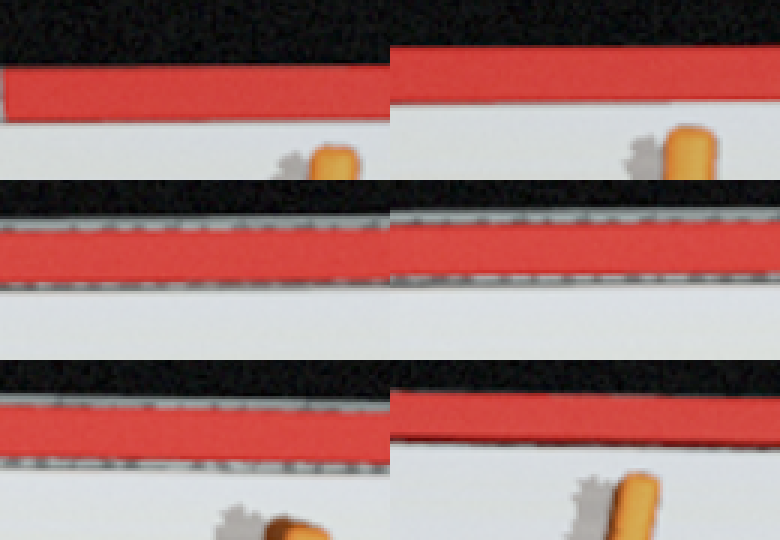

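A gap of roughly 1 mm has opened between foot and stop: it was flush in w8, and a dark line shows now. I'll push the fence again to close it.

Call:
send_rows([
  [-0.007,0.008,0,0,0,0.026,1],
  [-0.008,0.008,0.03,0,0,0,1],
  [0,0,0.035,0,0,0,1],
  [0,0,0.035,0,0,0,1],
  [0,0,0.02,0,0,0,1],
])

```text
time: 15.03
tool_pos: [0.5582, 0.1131, 0.018]
tool_rot: [-3.137, 0.002, 1.167]
contact_force: [-0.2, 1.1, -0.8]
opening: 0.0005
```

Call:
send_rows([
  [0,0,0,0,0,0,1],
  [0.005,0,0,0,0,0,1],
  [0.004,0,0,0,0,0,1],
  [0,0,0,0,0,0,1],
])

```text
time: 15.37
tool_pos: [0.5654, 0.1226, 0.024]
tool_rot: [3.138, -0.002, 1.169]
contact_force: [-0.4, -0.2, 1.2]
opening: 0.0003
```

```bash
sh s.sh
```

```text
t 15.37 tcp [0.5654 0.1226 0.024 ] yaw [ 3.1379e+00 -2.1000e-03  1.1685e+00] rel S1 x 4.9 y -64.4 mm F px -0.3 py -0.3 z 1.2 open 0.0003
```

Call:
send_rows([
  [0.003,0,0,0,0,0,1],
  [0.003,0,0,0,0,0,1],
  [0.001,0,0,0,0,0,1],
])

```text
time: 15.62
tool_pos: [0.5668, 0.1285, 0.023]
tool_rot: [3.14, -0.001, 1.168]
contact_force: [0.0, -0.1, 0.0]
opening: 0.0004
```

Call:
send_rows([
  [0.001,0,0,0,0,0,1],
  [0.001,0,0,0,0,0,1],
])

```text
time: 15.78
tool_pos: [0.567, 0.1299, 0.0223]
tool_rot: [3.141, -0.0, 1.168]
contact_force: [0.2, 0.4, 0.4]
opening: 0.0003
```

Call:
send_rows([
  [0.001,0,0,0,0,0,1],
  [0,0,0,0,0,0,1],
])

```text
time: 15.95
tool_pos: [0.5674, 0.1308, 0.0221]
tool_rot: [3.141, -0.0, 1.168]
contact_force: [0.4, -0.6, -0.8]
opening: 0.0003
```

```bash
sh s.sh
```

```text
t 15.95 tcp [0.5674 0.1308 0.0221] yaw [ 3.1415e+00 -1.0000e-04  1.1679e+00] rel S1 x 3.7 y -56.0 mm F px 0.6 py -0.4 z -0.8 open 0.0003
```

Call:
send_rows([
  [0.001,0,0,0,0,0,1],
  [0,0,0,0,0,0,1],
])

```text
time: 16.12
tool_pos: [0.5676, 0.1313, 0.022]
tool_rot: [-3.141, 0.001, 1.168]
contact_force: [-0.0, -1.6, 0.7]
opening: 0.0006
```

Call:
send_rows([
  [0.001,0,0,0,0,0,1],
  [0,0,0,0,0,0,1],
])

```text
time: 16.28
tool_pos: [0.5676, 0.1314, 0.022]
tool_rot: [-3.141, 0.002, 1.168]
contact_force: [-3.2, -5.9, 2.4]
opening: 0.0004
```

Call:
send_rows([
  [0.001,0,0,0,0,0,1],
  [0,0,0,0,0,0,1],
])

```text
time: 16.45
tool_pos: [0.5677, 0.1319, 0.022]
tool_rot: [-3.141, 0.003, 1.168]
contact_force: [-2.7, -6.8, 3.4]
opening: 0.0003
```

```bash
sh s.sh
```

```text
t 16.45 tcp [0.5677 0.1319 0.022 ] yaw [-3.1408e+00  2.9000e-03  1.1681e+00] rel S1 x 3.7 y -54.9 mm F px -0.1 py -7.3 z 3.4 open 0.0003
```

Call:
send_rows([
  [0.001,0,0,0,0,0,1],
  [0,0,0,0,0,0,1],
])

```text
time: 16.62
tool_pos: [0.5681, 0.1327, 0.022]
tool_rot: [-3.141, 0.003, 1.168]
contact_force: [-3.1, -6.4, 3.0]
opening: 0.0
```

Call:
send_rows([
  [0.001,0,0,0,0,0,1],
  [0,0,0,0,0,0,1],
])

```text
time: 16.78
tool_pos: [0.568, 0.1327, 0.022]
tool_rot: [-3.14, 0.005, 1.168]
contact_force: [-5.1, -11.7, 5.1]
opening: 0.0004
```

```bash
sh s.sh
```

```text
t 16.78 tcp [0.568  0.1327 0.022 ] yaw [-3.1402  0.0048  1.1683] rel S1 x 3.7 y -54.0 mm F px -0.5 py -12.7 z 5.1 open 0.0004
```

Call:
send_rows([
  [0.001,0,0,0,0,0,1],
  [0,0,0,0,0,0,1],
])

```text
time: 16.95
tool_pos: [0.568, 0.1327, 0.022]
tool_rot: [-3.14, 0.006, 1.168]
contact_force: [-6.5, -15.8, 6.8]
opening: 0.0006
```

Call:
send_rows([
  [-0.006,0,0,0,0,0,1],
  [-0.01,0,0,0,0,0,1],
  [0,0,-0.035,0,0,0,1],
  [0,0,-0.035,0,0,0,1],
  [0.005,-0.008,-0.035,0,0,0,1],
])

```text
time: 17.37
tool_pos: [0.5581, 0.1279, 0.1278]
tool_rot: [-3.141, 0.0, 1.166]
contact_force: [0.3, -0.3, 0.5]
opening: 0.0004
```

Call:
send_rows([
  [0,0,-0.015,0,0,0,1],
  [0,0,0,0,0,0,1],
  [0,0,0,0,0,0,1],
])

```text
time: 17.62
tool_pos: [0.5582, 0.1292, 0.1427]
tool_rot: [3.14, -0.001, 1.168]
contact_force: [-0.8, -0.6, -1.8]
opening: 0.0003
```

Run:
```python
from wm import *
c=scr(); s1()
cv2.imwrite('pics/w18z.png',cv2.resize(c['color'][35:175,195:365,::-1],None,fx=4,fy=4,interpolation=cv2.INTER_NEAREST))
```

```text
wing-top rect 854 [ 3.  28.2] [18.1 70. ] 0.6
phi (pca) 80.5 y range [-6.  -6.9] [12.1 63.3]
t 17.67 tcp [0.5575 0.1291 0.1413] yaw [-3.1409e+00  2.0000e-04  1.1678e+00] rel S1 x -4.9 y -61.3 mm F px 1.2 py 0.1 z -0.9 open 0.0002
```

View pics/w18z.png

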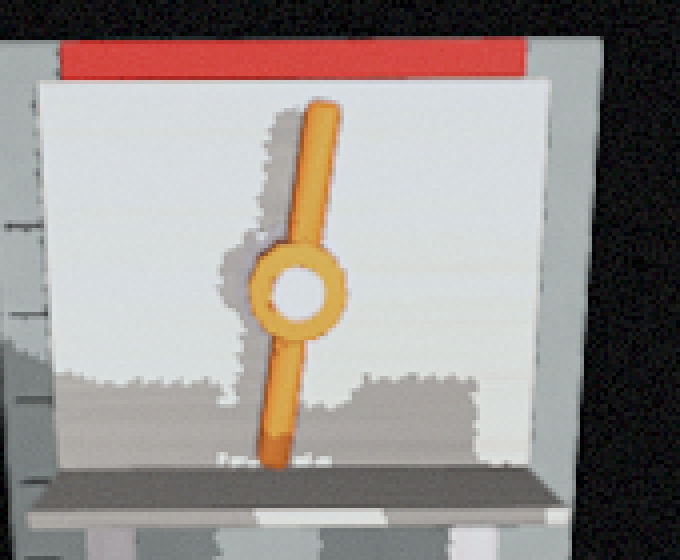

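```bash
python3 -c "
from cell import workorder
print(workorder.hand_in())"
```

```text
the job is handed in; nothing more can be done
None
```

The guide is against its red stop and the wing screw is tight. I handed the job in at about 17.7 s of the 67 s allowed, with the arm raised clear.

**What I did**
- **Guide:** I pushed its fence about 28 mm with the shut fingers until it met the stop, where the force rose to about 23 N.
- **Screw:** Three wing strokes turned it about 6.4 rad clockwise, until it went solid.
- **Tightness check:** A later nudge near the wing end took 8 N with no movement, several times the screw's own friction.

**Last checks**
- **Guide and screw:** The final wrist picture shows the guide flush with the stop. The wing angle has not changed since tightening.
- **Other things:** The scene view after tightening showed nothing else on the desk disturbed. I saw no contact with any of it afterwards.

**What did not go cleanly**
- **Gap after tightening:** The guide sat about 1 mm off the stop. I pushed the fence once more, to about 17 N, so that last millimetre was closed after the screw was already tight. The guide slid at about 7 N despite the tight screw. I did not nudge the screw again after that.
- **Punch moved slightly:** The last tightening push turned the punch about 1.7° and shifted its stop end about 5 mm.
- **Fingertip height:** The depth images put the fingertips about 25 mm above the reported TCP, so my first push passed over the fence without touching it. I worked with that offset from then on.

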